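# Tap the bearing cup square into the sloping wheel hub

### The job

The brass bearing cup has only been started in the sloping grey wheel hub. Take the wooden-handled drift from the rack and drive the cup fully home with small, gentle taps on its flange, working from side to side so that it goes in square and never cocks over, until the flange lies flush on the hub face all round; touch the cup with the drift only. Then stand the drift back in its empty rack hole, leaving the dark steel punch and the unfired pots where they are.

Things in the scene. Friction and masses are not known exactly. Their poses are not given: they have to be found in the camera images.
- stand: Green stand fixed to the bench, holding the hub: base plate 130 x 140 x 12 mm (x, y, z), two cheeks 57 mm either side of the middle up to 78 mm high. Origin: centre of its underside.
- hub_face (a point): Centre of the flat top face of the grey hub, a round casting 100 mm across, bore 64 mm. z: bore axis pointing out of the bore, leaning 25 degrees from vertical towards the robot; x points away from the robot and up the slope, y level across it. A fixed steel pilot pin 14 mm thick stands on the axis, through the cup, and ends 35 mm outside this face.
- cup: Brass bearing cup started in the bore. Origin: centre of the flange's underside; z: its axis, out of the bore. Starts 9 to 12 mm off the hub face, up to 2.5 degrees out of square; home, the flange rests on the face all round (0 mm). Tight fit: moves along the bore under over 6 N (10 to 20 N at tapping speed) and stays where left. Over 7 degrees out of square is cocked and spoils the job.
- cup_top (a point): Centre of the top of the cup's flange, 5 mm along z from the cup's origin. The flange is 74 mm across; its flat top is a ring from 23.5 to 37 mm radius (the middle is open): tap at about 29 mm radius. A tap sends that side in, about half of the stroke by moving the whole cup in and half by tipping it to that side.
- drift_mid (a point): Centre of the drift, 57 mm above its nose end: loose tool 114 mm long, 0.16 kg; white plastic nose 16 mm thick, domed; 15 mm steel shank; steel collar 34 mm across from 62 to 68 mm above the nose end; square wooden handle 22 x 22 mm (sides along x, y) from there to the top: grip it across its flats. z: nose to handle. Hangs upright in a rack hole, collar on the rack's top; it may go back at any turn.
- punch_mid (a point): Centre of the dark steel punch in the rack's other hole, the same shape and size as the drift but with a pointed dark nose and a black handle. Leave it where it is.
- rack: Fixed pale wooden tool rack block, 64 x 150 x 64 mm (its x, y, z), origin at the centre of its underside. Two upright holes, 21 mm wide, right through, at y = -37 mm and +37 mm in its frame.
- rack_hole0 (a point): Mouth of one rack hole (y = -37 mm in the rack's frame), at its top face, 64 mm above the bench.
- rack_hole1 (a point): Mouth of the other rack hole (y = +37 mm in the rack's frame), at its top face.
- vase_mid (a point): Centre of a loose grey-brown unfired vase, 80 mm wide, 118 mm high. Leave alone.
- pot_a_mid (a point): Centre of a loose unfired beaker, 77 mm wide, 83 mm high. Leave alone.
- pot_b_mid (a point): Centre of another loose unfired beaker, 76 mm wide, 81 mm high. Leave alone.

How it is judged:
By the outcome, as a careful person would: the job done as asked, in the order asked, and still so for the second after the job is handed in, with the robot touching nothing.
It also fails if it takes over 69 s, if anything falls off the work surface, if the arm or the gripper's body presses on something with over 40 N, if the wrist force passes 120 N, or if a joint passes its speed limit or range.

### The arm

A 7-joint arm with a two-finger parallel gripper is mounted at the origin on the work surface; the furniture and walls round the work are solid. World frame = base frame: x ahead of the robot, y to its left, z up, the work surface at z = 0. Lengths are in mm, angles in rad, forces in N, time in s.
With the tool pointing down it reaches from about 425 to 825 mm from the base axis. Payload 3.6 kg.
Tool frame: the origin (TCP) lies on the centre line of the jaws, within the pads' length; the fingertips stand arm.finger_overhang ahead of it and the grasp point (between the pads) lies 11 mm behind it (arm.finger_overhang is the distance from the TCP to the fingertips, in mm); y points along the fingers, z is the direction in which the jaws open and shut, and the axes are right-handed (so a half turn about y gives the same grasp; the last joint's range is limited). The gripper opens to 93 mm and grips with 3 to 60 N. Pads are 15 mm wide; open, the fingers measure 128 mm over their backs; the gripper's body (75 mm by 188 mm) begins 65 mm behind the grasp point.
Start: joints at [1.312, 0.615, -0.013, 1.423, 0.008, 1.103, -0.04], TCP at [149.338, -632.582, 226.64] pointing down, gripper open.
Joint ranges: [-3.12, 3.12], [-0.3, 2.06], [-1.34, 1.32], [0.26, 2.42], [-1.36, 4.5], [0.01, 1.98], [-2.84, 2.84]. Speed limits (rad/s): [2.79, 2.79, 3.14, 3.14, 3.14, 3.14, 3.14].

### API

Orientations are given as a unit quaternion [w, x, y, z].
In Python, from plant import arm gives the robot as it stands.
- The arm moves only by the shell command python3 -m jog 'ROWS' [OPENING]. ROWS is JSON, a list of rows, each an object of numbers: "dx", "dy", "dz": the shift along the tool's x, y, z in m; "yaw": the turn about the tool's y in rad. A call has 1 to 10 rows; each row is the pose to reach, as a shift and turn from the pose commanded when the call began, along the tool's axes at that moment; what a row does not reach only later rows make up. A row lasts 1/12 s, in which the tool goes at most 41.7 mm and 7.16 degrees, less where a joint would pass 70% of its speed; a pose out of reach is approached as far as the arm can. A call with a gripper value outside its range is refused whole. OPENING is the finger opening in m, from 0 to 0.093, set as the call begins (- or left out, the last holds). The fingers move at their own pace and stop on an object; the grip force is fixed at half the most. Time passes only in rows, so rows that repeat a pose let the fingers close. It gives the time, the measured TCP pose, the force and the opening at its end, in the units of the state.
- arm.read_state(): the state, without advancing time (a new reading comes with each control period).
- arm.grab_frame(name): name is "scene" or "top"; returns the picture (400x640x3 uint8, blue, green, red); there is no depth.
- arm.get_calibration(name): a dict with "fx", "fy", "cx", "cy" (pixels), "rvec" (rotation vector, rad) and "tvec" (3), from world to camera coordinates, as OpenCV has them. Camera axes: x right, y down, z forward; pixel columns grow to the right and rows downward; lengths in mm; the calibration is good to about 2 mm. A picture is of the moment at which its call begins. get_calibration takes no time and is no camera call.
- arm.job_done(): hands the job in, once; it reports no verdict.
Trained networks look in the newest picture that a camera, given by its name, has taken for a name from the list of things; names that differ only in an ending like _2 or _b are one class to them, and where a whole thing is asked for, a point or a joint stands for the part that bears it (a point fixed in the world has none). Each returns a list of dicts, best first, with "conf" (0 to 1); they miss things now and then, are a little off and sometimes report something else, mostly with a low value. They report only what shows in the picture. A call takes as long as a camera call.
- arm.search_frame(query, camera): "at" ([row, column] in pixels, amid what is visible of it).
The state is a dict: "clock": time; "joints": joint angles; "qvel": joint speeds; "joint_efforts": joint torques, N m; "tool_pos": TCP position; "tcp_rot": TCP orientation; "ft_force": force on the tool from outside, world axes, zero at the start; "ft_torque": the same for the moment, N m; "opening": finger opening in mm.
Only numpy, scipy, OpenCV 4.12 (cv2) and the standard library are available. Lean on these libraries where they do the work, as an engineer would, in place of code of your own. Each camera call takes 0.05 s, during which the arm holds its last target.

## Working session

There is one attempt and no reset: what is moved stays moved. The work goes in short steps, Python scripts to look and compute and a shell command to move; the robot and the scene stay as the last step left them, time stands still between calls to the robot, and variables do not carry over. Pictures are saved under pics/ and viewed, and the job is handed in when it is done.

```bash
ls; mkdir -p pics
python3 - <<'E'
from plant import arm
import cv2
s=arm.read_state(); print(s); print(arm.finger_overhang)
for n in("scene","top"):
    f=arm.grab_frame(n); cv2.imwrite(f"pics/{n}0.png",f); print(arm.get_calibration(n))
    for q in("cup_top","hub_face","drift_mid","punch_mid","rack_hole0","rack_hole1","rack","vase_mid","pot_a_mid","stand"):
        print(n,q,[(d["at"],round(d["conf"],2)) for d in arm.search_frame(q,n)][:3])
E
```

```text
pics
{'clock': 0.0, 'joints': array([ 1.31248945,  0.61592359, -0.0125859 ,  1.42486067,  0.00811247,
        1.10337669, -0.04039137]), 'qvel': array([-1.66402020e-03,  3.75489258e-04,  1.64632580e-03, -4.48786515e-05,
        1.11529366e-04,  2.07930096e-03, -5.75777563e-04]), 'joint_efforts': array([-6.19716720e-04, -4.58937192e+01,  2.09012241e-01, -1.65741259e+01,
       -6.10438501e-02,  2.04915355e-02,  2.27111623e-04]), 'tool_pos': array([ 149.14632444, -631.88628639,  225.49105317]), 'tcp_rot': array([ 0.08166686, -0.08191755,  0.70324108, -0.70147846]), 'ft_force': array([ 0.80501379,  0.179818  , -1.18362538]), 'ft_torque': array([ 0.01103574, -0.01192169,  0.03637224]), 'opening': 92.71152068247359}
8.0
{'fx': 416.0451428684923, 'fy': 416.0451428684923, 'cx': 316.5839678483539, 'cy': 201.49218337311507, 'rvec': array([ 1.55665251, -1.92563448,  0.89129589]), 'tvec': array([ 62.85543254, 433.56393895, 651.76276938])}
scene cup_top [([198.6, 281.5], 0.77)]
scene hub_face [([210.9, 282.1], 0.58)]
scene drift_mid [([188.7, 412.3], 0.8), ([204.2, 392.9], 0.65)]
scene punch_mid
[... 275 characters left out ...]
5], 0.76), ([212.9, 280.9], 0.17)]
{'fx': 397.17221048977547, 'fy': 397.17221048977547, 'cx': 320.7674405296169, 'cy': 204.06226767429223, 'rvec': array([ 2.07015769, -2.15890388,  0.21932704]), 'tvec': array([-45.98082824, 537.00904924, 866.30095317])}
top cup_top [([202.8, 272.9], 0.95)]
top hub_face [([194.2, 276.3], 0.9)]
top drift_mid [([187.4, 427.5], 0.68), ([220.4, 333.9], 0.64)]
top punch_mid [([205.1, 395.5], 0.58), ([190.6, 424.4], 0.42)]
top rack_hole0 [([199.1, 406.0], 0.98)]
top rack_hole1 [([199.1, 406.0], 0.98)]
top rack [([201.0, 410.1], 0.9)]
top vase_mid [([219.9, 218.9], 0.9)]
top pot_a_mid [([218.7, 334.3], 0.87), ([205.8, 393.7], 0.6)]
top stand [([193.2, 280.8], 0.89)]
```

View pics/scene0.png

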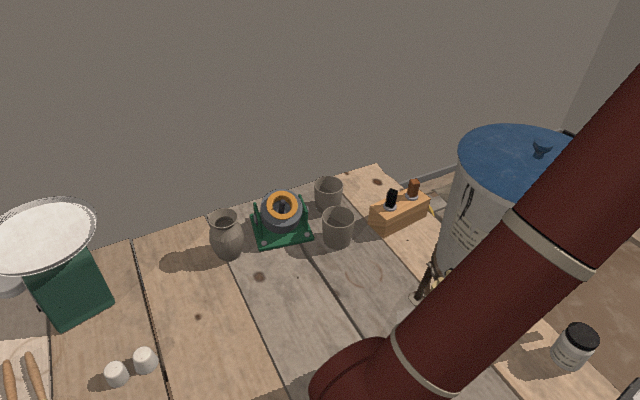

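View pics/top0.png

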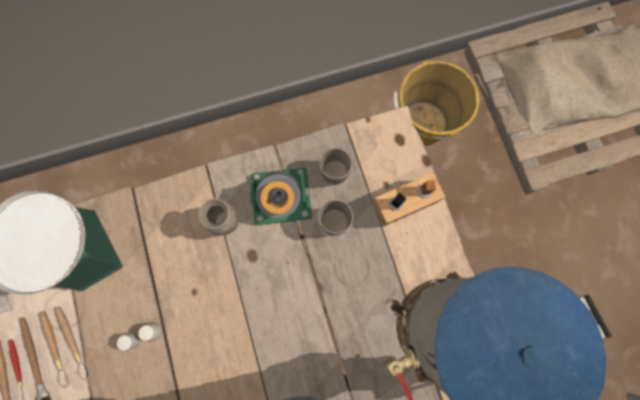

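Run:
```python
import cv2
f=cv2.imread("pics/scene0.png")[150:270,180:450]; cv2.imwrite("pics/s0c.png",cv2.resize(f,None,fx=2.9,fy=2.9,interpolation=cv2.INTER_CUBIC))
f=cv2.imread("pics/top0.png")[130:270,180:450]; cv2.imwrite("pics/t0c.png",cv2.resize(f,None,fx=2.9,fy=2.9,interpolation=cv2.INTER_CUBIC))
```

```text
(no output)
```

View pics/s0c.png

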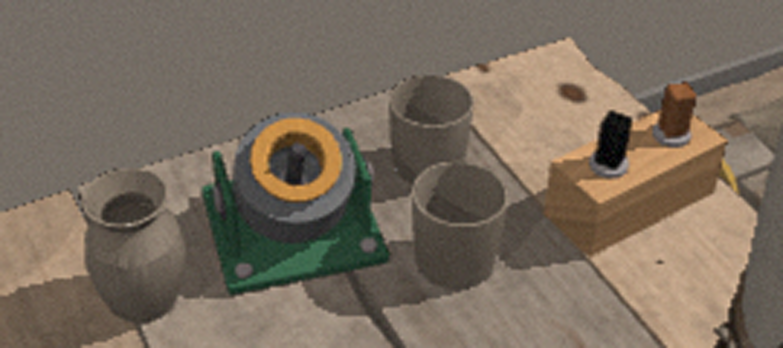

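View pics/t0c.png

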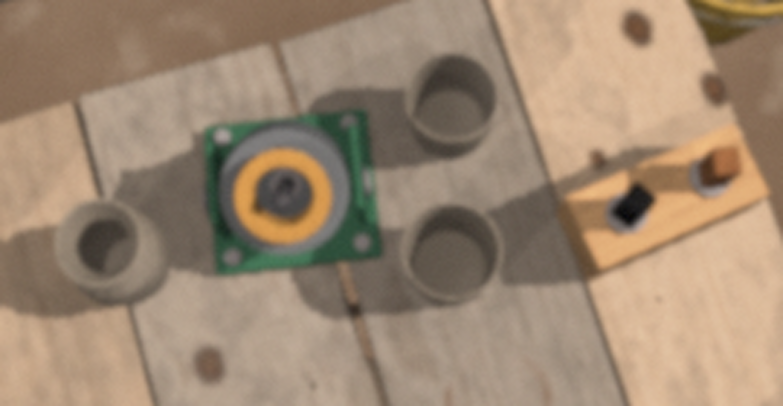

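```bash
cat > h.py <<'E'
import numpy as np,cv2
from plant import arm
C={n:arm.get_calibration(n) for n in("scene","top")}
def cam(n):
    c=C[n];R,_=cv2.Rodrigues(np.array(c["rvec"]));return R,np.array(c["tvec"]),np.array([[c["fx"],0,c["cx"]],[0,c["fy"],c["cy"]],[0,0,1.]])
def proj(n,P):
    R,t,K=cam(n);return cv2.projectPoints(np.atleast_2d(np.array(P,float)),cv2.Rodrigues(R)[0],t,K,None)[0][:,0]
def ray(n,uv):
    R,t,K=cam(n);return -R.T@t,R.T@np.linalg.inv(K)@np.array([uv[0],uv[1],1.])
def atz(n,uv,z):
    o,d=ray(n,uv);return o+d*(z-o[2])/d[2]
def tri(a,b):
    A=[];B=[]
    for n,uv in(("scene",a),("top",b)):
        o,d=ray(n,uv);d=d/np.linalg.norm(d);M=np.eye(3)-np.outer(d,d);A.append(M);B.append(M@o)
    return np.linalg.solve(sum(A),sum(B))
def crop(src,dst,r0,c0,h,w,k):
    f=cv2.imread(src)[r0:r0+h,c0:c0+w];cv2.imwrite(dst,cv2.resize(f,None,fx=k,fy=k,interpolation=cv2.INTER_NEAREST))
E
python3 - <<'E'
from h import *
np.set_printoptions(precision=1,suppress=True)
for n in C: print(n,ray(n,(320,200)))
print("cup",tri((281.5,198.6),(272.9,202.8)),"drift",tri((412.3,188.7),(427.5,187.4)),"vase",tri((224.8,234.1),(218.9,219.9)),"pot",tri((339.4,225.5),(334.3,218.7)))
for n,uv in(("scene",(412.3,188.7)),("top",(427.5,187.4))):print(atz(n,uv,100))
crop("pics/scene0.png","pics/a.png",165,360,80,80,7)
crop("pics/top0.png","pics/b.png",160,365,70,90,7)
crop("pics/scene0.png","pics/c.png",170,240,90,90,6)
crop("pics/top0.png","pics/d.png",160,240,75,80,7)
E
```

```text
scene (array([-183.9,  119.3,  754.1]), array([ 0.7, -0.2, -0.7]))
top (array([347.9, -62.3, 957.1]), array([ 0.2, -0. , -1. ]))
cup [523.5  31.8 141.5] drift [ 556.2 -308.2   89.1] vase [504.6 164.8  73. ] pot [498.3 -99.8  55.4]
[ 544.4 -299.6  100. ]
[ 553.1 -306.7  100. ]
```

View pics/a.png

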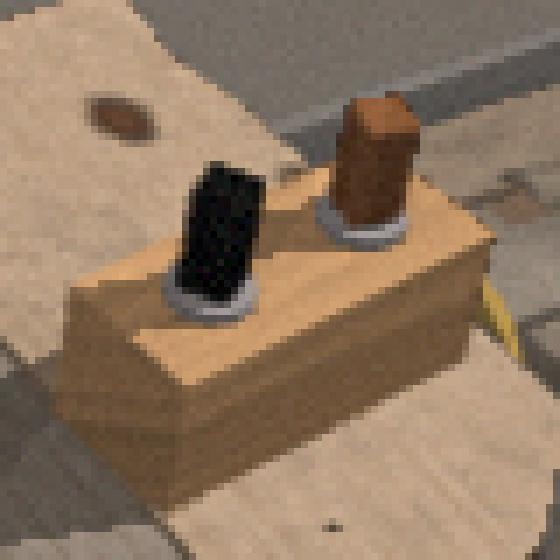

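View pics/b.png

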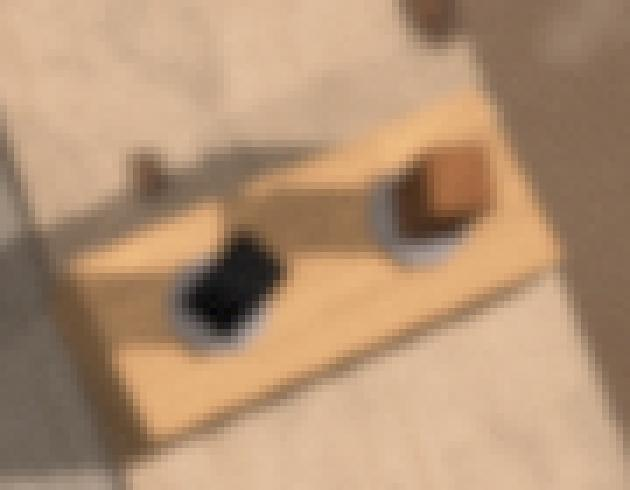

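View pics/c.png

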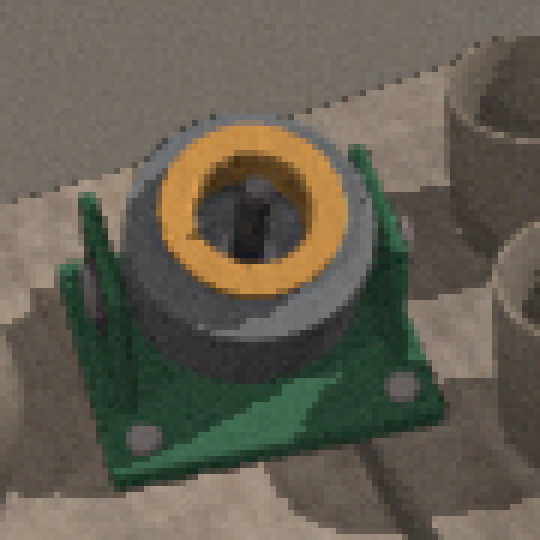

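View pics/d.png

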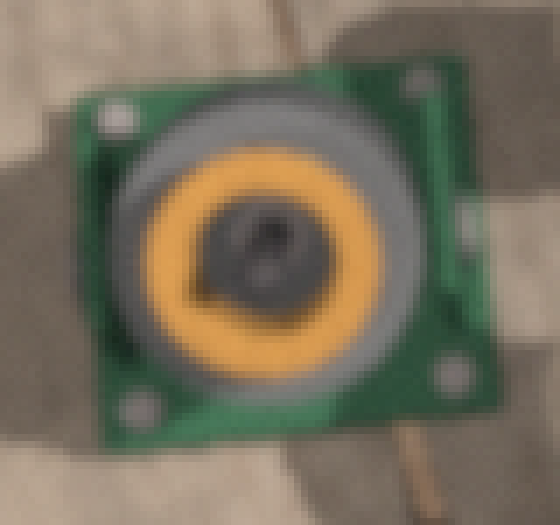

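Run:
```python
from h import *
np.set_printoptions(precision=1,suppress=True)
a=lambda x,y:(360+x/7,165+y/7)
b=lambda x,y:(365+x/7,160+y/7)
c=lambda x,y:(240+x/6,170+y/6)
d=lambda x,y:(240+x/7,160+y/7)
print("drift top",tri(a(385,115),b(460,178)),atz("scene",a(385,115),116),atz("top",b(460,178),116))
print("punch top",tri(a(238,173),b(247,262)), )
for p in((70,287),(190,385),(495,238)):print("rack S",atz("scene",a(*p),64))
for p in((65,268),(150,440),(562,258),(478,92)):print("rack T",atz("top",b(*p),64))
print("cup",tri(c(254,211),d(261,263)))
print("pintip",tri(c(258,188),d(268,268)))
for p in((75,98),(468,55),(498,408),(105,450)):print("stand T",atz("top",d(*p),12))
for p in((120,488),(442,410)):print("stand S",atz("scene",c(*p),0))
```

```text
drift top [ 554.2 -309.3  114. ] [ 552. -307.  116.] [ 553.4 -309.6  116. ]
punch top [ 528.4 -241.3  119.1]
rack S [ 541.2 -191.8   64. ]
rack S [ 484.5 -216.6   64. ]
rack S [ 536. -353.   64.]
rack T [ 541.1 -192.1   64. ]
rack T [ 482.9 -215.7   64. ]
rack T [ 537.6 -355.7   64. ]
rack T [ 595.3 -333.7   64. ]
cup [543.3  27.3 103.4]
pintip [538.5  24.7 118.8]
stand T [626.5 100.9  12. ]
stand T [636.5 -38.2  12. ]
stand T [509.5 -44.1  12. ]
stand T [500.5  91.4  12. ]
stand S [503.9  92.1   0. ]
stand S [520.3 -44.1   0. ]
```

```bash
cat > fit.py <<'E'
from h import *
from scipy.optimize import least_squares
th=np.linspace(0,2*np.pi,73)[:-1]
def frame(yaw,tilt,roll):
    cy,sy=np.cos(yaw),np.sin(yaw)
    Rz=np.array([[cy,-sy,0],[sy,cy,0],[0,0,1]])
    Ry=cv2.Rodrigues(np.array([0,-tilt,0.]))[0]; Rx=cv2.Rodrigues(np.array([roll,0,0.]))[0]
    return Rz@Ry@Rx
def circ(c,R,r,z):
    return c+ (R@np.c_[r*np.cos(th),r*np.sin(th),np.full_like(th,z)].T).T
def brass(img,n):
    hsv=cv2.cvtColor(img,cv2.COLOR_BGR2HSV);uv=proj(n,[543,27,100])[0].astype(int)
    m=cv2.inRange(hsv,(10,120,90),(28,255,255));k=np.zeros_like(m);k[uv[1]-28:uv[1]+28,uv[0]-28:uv[0]+28]=255;m&=k
    m=cv2.resize(m,None,fx=4,fy=4,interpolation=cv2.INTER_LINEAR)
    m=((m>127)*255).astype(np.uint8)
    cs=cv2.findContours(m,cv2.RETR_EXTERNAL,cv2.CHAIN_APPROX_NONE)[0];c=max(cs,key=cv2.contourArea)
    c=cv2.convexHull(c)[:,0].astype(float); 
    # resample hull
    P=np.r_[c,c[:1]];s=np.r_[0,np.cumsum(np.linalg.norm(np.diff(P,axis=0),axis=1))];q=np.linspace(0,s[-1],61)[:-1]
    return (np.c_[np.interp(q,s,P[:,0]),np.interp(q,s,P[:,1])]+.5)/4-.5
def res(p,obs,yaw):
    R=frame(yaw,p[3],p[4]);out=[]
    for n in obs:
        off=np.array(p[5:7]) if n=="top" else np.zeros(2)
        h=cv2.convexHull(np.float32(np.r_[proj(n,circ(p[:3],R,37,0)),proj(n,circ(p[:3],R,37,-5))]+off))
        out+= [cv2.pointPolygonTest(h,(float(u),float(v)),True) for u,v in obs[n]]
    return np.r_[out,np.array(p[5:])*3]
def fit(imgs,yaw=np.radians(4)):
    obs={n:brass(i,n) for n,i in imgs.items()}
    r=least_squares(res,[543,27,103,np.radians(25),0,0,0],args=(obs,yaw),x_scale=[1,1,1,.02,.02,.5,.5],diff_step=1e-3,loss="soft_l1",f_scale=.5)
    return r.x,obs,r
E
python3 - <<'E'
from fit import *
np.set_printoptions(precision=2,suppress=True)
im={n:cv2.imread(f"pics/{n}0.png") for n in C}
x,obs,r=fit(im);print(x[:3],np.degrees(x[3:5]),x[5:],np.sqrt(np.mean(r.fun**2)))
R=frame(np.radians(4),x[3],x[4]);Rh=frame(np.radians(4),np.radians(25),0)
hub=x[:3]-R[:,2]*15.5;print("hub est",hub)
out=[]
for n in C:
    k=6;u0,v0=(proj(n,x[:3])[0]-32).astype(int)
    f=cv2.resize(im[n][v0:v0+64,u0:u0+64],None,fx=k,fy=k,interpolation=cv2.INTER_NEAREST)
    def dr(P,col):
        q=((proj(n,P)-[u0,v0]+.5)*k).astype(np.int32);cv2.polylines(f,[q],True,col,1)
    dr(circ(x[:3],R,37,0),(255,0,0));dr(circ(x[:3],R,23.5,0),(255,0,0));dr(circ(hub,Rh,50,0),(0,0,255));dr(circ(hub,Rh,7,35),(0,255,0));dr(circ(hub,Rh,50,-30),(0,255,255))
    for p in obs[n]:cv2.circle(f,tuple(((p-[u0,v0]+.5)*k).astype(int)),1,(255,255,255))
    out.append(f)
cv2.imwrite("pics/ov0.png",np.hstack(out))
E
```

```text
[542.76  28.8  107.61] [21.48 -0.07] [0.53 0.  ] 0.3630294642872914
hub est [548.43  29.18  93.19]
```

View pics/ov0.png

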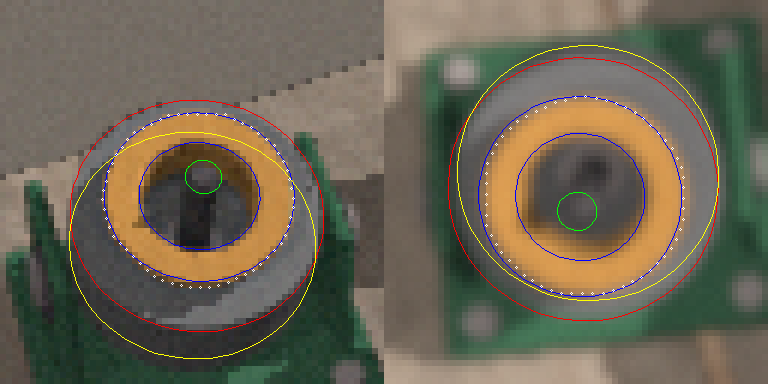

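Run:
```python
from h import *
from scipy.spatial.transform import Rotation as Ro
np.set_printoptions(precision=3,suppress=True)
s=arm.read_state();q=s["tcp_rot"];print(Ro.from_quat(np.r_[q[1:],q[0]]).as_matrix(),s["tool_pos"])
print("drum knob",tri((540,147),(528,354)), "lid L edge",tri((459,155),(437,340)))
b=lambda x,y:(365+x/7,160+y/7)
P=[atz("top",b(*p),116) for p in((430,148),(488,148),(490,208),(432,212))]
print(np.array(P)); 
for i in range(4):
    d=P[(i+1)%4]-P[i];print(np.degrees(np.arctan2(d[1],d[0])),np.linalg.norm(d))
a=lambda x,y:(360+x/7,165+y/7)
P=[atz("scene",a(*p),116) for p in((350,97),(402,94),(418,132),(360,132))]
for i in range(4):
    d=P[(i+1)%4]-P[i];print("S",np.degrees(np.arctan2(d[1],d[0])),np.linalg.norm(d))
```

```text
[[-0.973  0.     0.23 ]
 [-0.23   0.    -0.973]
 [-0.    -1.    -0.   ]] [ 149.344 -632.605  226.642]
drum knob [ 250.932 -326.018  412.716] lid L edge [ 272.293 -211.233  399.317]
[[ 563.398 -301.147  116.   ]
 [ 562.633 -319.249  116.   ]
 [ 543.377 -317.944  116.   ]
 [ 542.862 -299.801  116.   ]]
-92.42129613070776 18.117775685902977
176.12168613802126 19.300189439104113
91.62552015248038 18.150081148611665
-3.751606816698908 20.580375916502188
S -96.0370035107879 19.16762269398386
S 171.87712688044073 21.759814907779013
S 78.72132076298254 20.588287482934867
S -12.147447141131435 19.97801784151773
```

```bash
python3 -m jog '[{"dy":-0.042},{"dy":-0.083},{"dx":-0.03,"dy":-0.12},{"dx":-0.07,"dy":-0.135,"dz":-0.007,"yaw":-0.1},{"dx":-0.11,"dy":-0.135,"dz":-0.014,"yaw":-0.2},{"dx":-0.15,"dy":-0.135,"dz":-0.021,"yaw":-0.3},{"dx":-0.19,"dy":-0.135,"dz":-0.028,"yaw":-0.4},{"dx":-0.23,"dy":-0.135,"dz":-0.035,"yaw":-0.5},{"dx":-0.27,"dy":-0.135,"dz":-0.042,"yaw":-0.6}]' 0.05
python3 - <<'E'
from h import *
from scipy.spatial.transform import Rotation as Ro
np.set_printoptions(precision=3,suppress=True)
s=arm.read_state();q=s["tcp_rot"];print(Ro.from_quat(np.r_[q[1:],q[0]]).as_matrix(),s["tool_pos"],s["joints"],s["opening"])
E
```

```text
[[-0.973  0.     0.23 ]
 [-0.23   0.    -0.973]
 [-0.    -1.    -0.   ]] [ 149.344 -632.605  226.642] [ 1.313  0.615 -0.013  1.423  0.008  1.103 -0.04 ] 92.64669675180306schema error: expected keys dx, dy, dz, yaw
```

```bash
cat > st.py <<'E'
from h import *
from scipy.spatial.transform import Rotation as Ro
import sys
np.set_printoptions(precision=4,suppress=True)
def T():
    s=arm.read_state();q=s["tcp_rot"];return s,Ro.from_quat(np.r_[q[1:],q[0]]).as_matrix()
if __name__=="__main__":
    s,R=T();print("t %.2f"%s["clock"],"pos",s["tool_pos"],"jawang %.2f"%np.degrees(np.arctan2(R[1,2],R[0,2])),"yt",R[:,1],"op %.2f"%s["opening"],"F",s["ft_force"],"M",s["ft_torque"])
    if len(sys.argv)>3:
        d=R.T@(np.array([float(v) for v in sys.argv[1:4]])-s["tool_pos"]);print("d mm",d)
E
python3 -m jog '[{"dx":0,"dy":-0.042,"dz":0,"yaw":0},{"dx":0,"dy":-0.083,"dz":0,"yaw":0},{"dx":-0.03,"dy":-0.12,"dz":0,"yaw":0},{"dx":-0.07,"dy":-0.135,"dz":-0.007,"yaw":-0.1},{"dx":-0.11,"dy":-0.135,"dz":-0.014,"yaw":-0.2},{"dx":-0.15,"dy":-0.135,"dz":-0.021,"yaw":-0.3},{"dx":-0.19,"dy":-0.135,"dz":-0.028,"yaw":-0.4},{"dx":-0.23,"dy":-0.135,"dz":-0.035,"yaw":-0.5},{"dx":-0.27,"dy":-0.135,"dz":-0.042,"yaw":-0.6}]' 0.05; python3 st.py 553 -309 360
```

```text
clock: 1.85
tool_pos: [403.1, -529.0, 362.0]
tcp_rot: [-0.287, 0.287, -0.646, 0.646]
ft_force: [-0.0, -0.5, -0.5]
opening: 50.3
t 1.85 pos [ 403.092  -529.0487  362.0256] jawang -42.07 yt [ 0.0002 -0.0004 -1.    ] op 50.26 F [-0.0267 -0.477  -0.4648] M [-0.0743 -0.0785 -0.0275]
d mm [-263.7902    1.9708  -36.177 ]
```

```bash
python3 -m jog '[{"dx":-0.038,"dy":0,"dz":-0.005,"yaw":-0.1},{"dx":-0.076,"dy":0,"dz":-0.01,"yaw":-0.2},{"dx":-0.114,"dy":0,"dz":-0.015,"yaw":-0.3},{"dx":-0.152,"dy":0,"dz":-0.021,"yaw":-0.4},{"dx":-0.19,"dy":0,"dz":-0.026,"yaw":-0.5},{"dx":-0.23,"dy":0.02,"dz":-0.031,"yaw":-0.6},{"dx":-0.264,"dy":0.06,"dz":-0.036,"yaw":-0.65},{"dx":-0.264,"dy":0.1,"dz":-0.036,"yaw":-0.65},{"dx":-0.264,"dy":0.14,"dz":-0.036,"yaw":-0.65},{"dx":-0.264,"dy":0.15,"dz":-0.036,"yaw":-0.65}]' 0.05; python3 st.py 553 -309 82
python3 - <<'E'
from h import *
for n in C:
    f=arm.grab_frame(n);cv2.imwrite(f"pics/{n}1.png",f)
crop("pics/scene1.png","pics/a.png",120,340,110,120,5)
crop("pics/top1.png","pics/b.png",140,365,100,110,5)
E
```

```text
clock: 2.68
tool_pos: [550.5, -308.1, 206.2]
tcp_rot: [0.477, -0.479, 0.524, -0.518]
ft_force: [-0.7, -1.0, -0.7]
opening: 50.0
t 2.68 pos [ 550.4734 -308.1021  206.1679] jawang -4.93 yt [-0.008   0.0041 -1.    ] op 49.95 F [-0.6591 -0.9611 -0.661 ] M [-0.1388  0.0443 -0.0164]
d mm [  1.1035 124.1388   3.6325]
```

View pics/a.png

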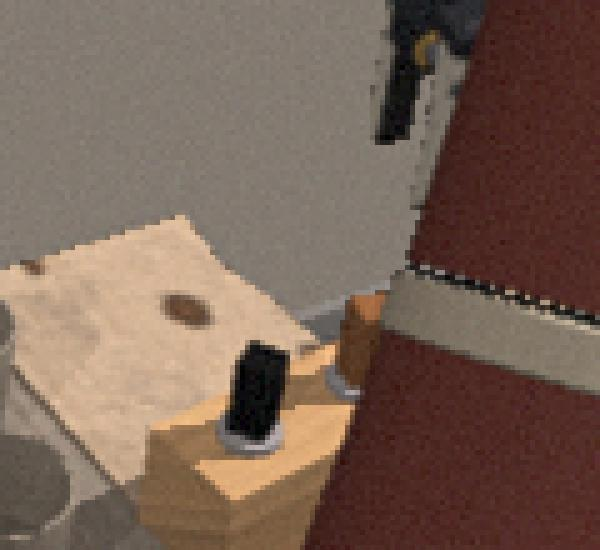

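View pics/b.png

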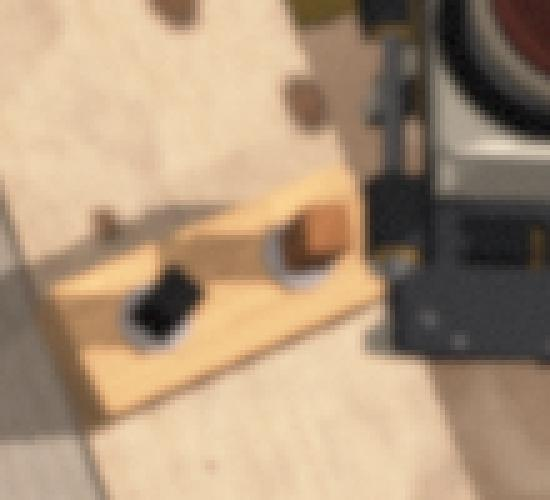

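```bash
python3 -m jog '[{"dx":0,"dy":0,"dz":0,"yaw":0},{"dx":0,"dy":0,"dz":0,"yaw":0}]' 0.05; python3 st.py 553 -309 82
```

```text
clock: 2.95
tool_pos: [554.1, -311.5, 214.0]
tcp_rot: [-0.478, 0.476, -0.52, 0.523]
ft_force: [0.1, -0.1, 1.2]
opening: 50.0
t 2.95 pos [ 554.1039 -311.5167  213.998 ] jawang -5.14 yt [ 0.0041 -0.0018 -1.    ] op 49.97 F [ 0.0919 -0.0955  1.1658] M [-0.081  -0.0548 -0.0082]
d mm [ -2.6008 131.9874  -1.8904]
```

```bash
python3 -m jog '[{"dx":0,"dy":0.03,"dz":0,"yaw":0},{"dx":0,"dy":0.06,"dz":0,"yaw":0},{"dx":0,"dy":0.08,"dz":0,"yaw":0},{"dx":0,"dy":0.09,"dz":0,"yaw":0},{"dx":0,"dy":0.095,"dz":0,"yaw":0},{"dx":0,"dy":0.095,"dz":0,"yaw":0},{"dx":0,"dy":0.095,"dz":0,"yaw":0}]' 0.05; python3 st.py 553 -309 82
```

```text
clock: 3.53
tool_pos: [554.1, -311.3, 118.6]
tcp_rot: [-0.478, 0.477, -0.521, 0.523]
ft_force: [0.2, 0.3, 0.2]
opening: 50.1
t 3.53 pos [ 554.0939 -311.2596  118.5771] jawang -5.11 yt [ 0.0034 -0.0015 -1.    ] op 50.11 F [0.1664 0.2526 0.2202] M [-0.0222 -0.0823  0.0006]
d mm [-2.1953 36.5699 -1.4181]
```

Descend on, then close.

```bash
python3 -m jog '[{"dx":-0.002,"dy":0.012,"dz":-0.001,"yaw":0},{"dx":-0.002,"dy":0.024,"dz":-0.001,"yaw":0},{"dx":-0.002,"dy":0.032,"dz":-0.001,"yaw":0},{"dx":-0.002,"dy":0.036,"dz":-0.001,"yaw":0},{"dx":-0.002,"dy":0.036,"dz":-0.001,"yaw":0},{"dx":-0.002,"dy":0.036,"dz":-0.001,"yaw":0}]' 0.05; python3 st.py 553 -309 82
python3 - <<'E'
from h import *
for n in C:
    f=arm.grab_frame(n);cv2.imwrite(f"pics/{n}2.png",f)
crop("pics/top2.png","pics/b.png",140,365,100,110,6)
E
```

```text
clock: 4.03
tool_pos: [552.1, -308.7, 80.7]
tcp_rot: [0.477, -0.477, 0.522, -0.522]
ft_force: [0.1, -0.2, -0.6]
opening: 49.8
t 4.03 pos [ 552.0698 -308.6842   80.6717] jawang -5.10 yt [ 0.0001  0.0001 -1.    ] op 49.80 F [ 0.141  -0.1992 -0.6133] M [-0.0143 -0.0757 -0.0261]
d mm [ 0.2317 -1.3283  0.9547]
```

View pics/b.png

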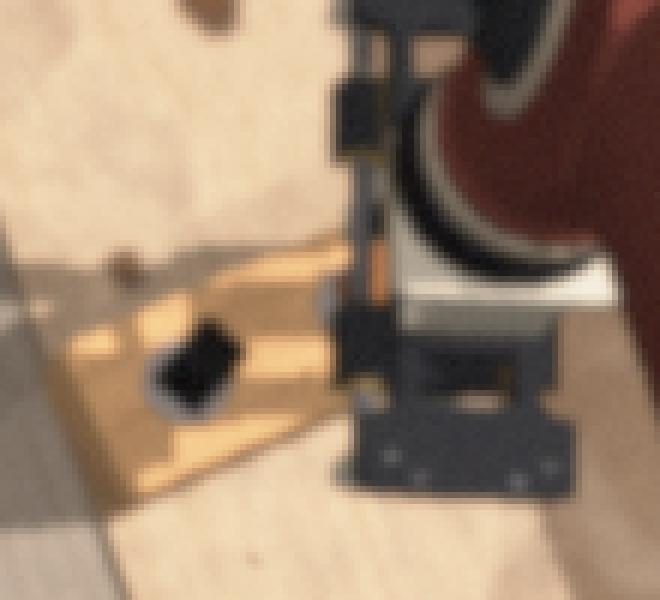

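```bash
python3 -m jog '[{"dx":0,"dy":-0.001,"dz":0,"yaw":0},{"dx":0,"dy":-0.001,"dz":0,"yaw":0},{"dx":0,"dy":-0.001,"dz":0,"yaw":0},{"dx":0,"dy":-0.001,"dz":0,"yaw":0},{"dx":0,"dy":-0.001,"dz":0,"yaw":0},{"dx":0,"dy":-0.001,"dz":0,"yaw":0}]' 0.0; python3 st.py 553 -309 82
```

```text
clock: 4.63
tool_pos: [552.3, -308.8, 81.9]
tcp_rot: [-0.477, 0.477, -0.521, 0.522]
ft_force: [-0.0, -0.3, 0.4]
opening: 22.5
t 4.63 pos [ 552.3026 -308.7641   81.9466] jawang -5.10 yt [ 0.0009 -0.0003 -1.    ] op 22.53 F [-0.0126 -0.3099  0.4437] M [-0.084  -0.1995  0.0085]
d mm [ 0.173  -0.0527  0.7157]
```

```bash
python3 -m jog '[{"dx":0,"dy":-0.006,"dz":0,"yaw":0},{"dx":0,"dy":-0.02,"dz":0,"yaw":0},{"dx":0,"dy":-0.04,"dz":0,"yaw":0},{"dx":0,"dy":-0.065,"dz":0,"yaw":0},{"dx":0,"dy":-0.09,"dz":0,"yaw":0},{"dx":0,"dy":-0.12,"dz":0,"yaw":0},{"dx":0,"dy":-0.15,"dz":0,"yaw":0},{"dx":0,"dy":-0.165,"dz":0,"yaw":0},{"dx":0,"dy":-0.165,"dz":0,"yaw":0}]'; python3 st.py 537.6 57 245
python3 - <<'E'
from h import *
for n in C:
    f=arm.grab_frame(n);cv2.imwrite(f"pics/{n}3.png",f)
crop("pics/scene3.png","pics/a.png",80,340,150,130,5)
E
```

```text
clock: 5.38
tool_pos: [553.7, -309.0, 251.1]
tcp_rot: [-0.478, 0.476, -0.519, 0.524]
ft_force: [1.0, -0.2, -1.2]
opening: 22.4
t 5.38 pos [ 553.7231 -309.0125  251.099 ] jawang -5.10 yt [ 0.0071 -0.0033 -1.    ] op 22.36 F [ 0.9984 -0.2008 -1.209 ] M [-0.069  -0.208  -0.0411]
d mm [-363.1464    4.7918  -48.6217]
```

View pics/a.png

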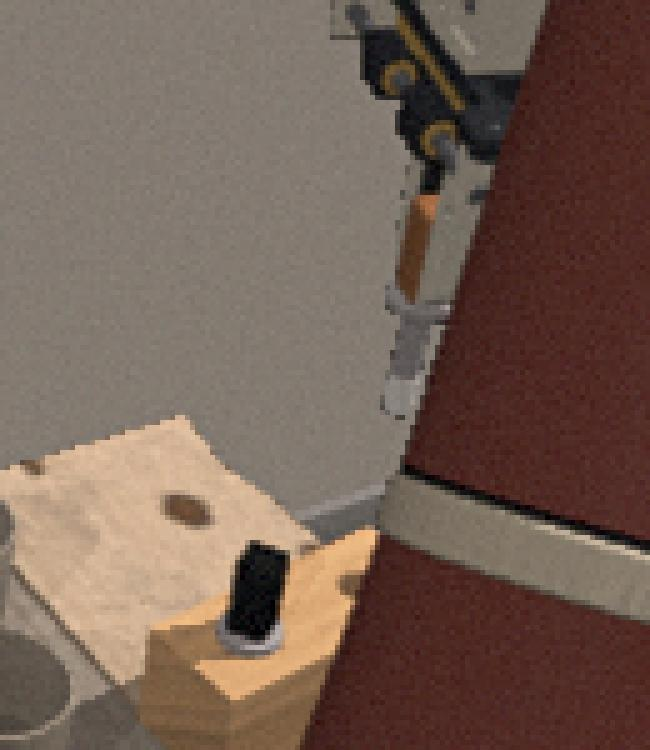

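```bash
python3 -m jog '[{"dx":-0.03,"dy":0,"dz":-0.004,"yaw":-0.02},{"dx":-0.07,"dy":0,"dz":-0.009,"yaw":-0.04},{"dx":-0.11,"dy":0,"dz":-0.014,"yaw":-0.06},{"dx":-0.15,"dy":0,"dz":-0.02,"yaw":-0.08},{"dx":-0.19,"dy":0,"dz":-0.025,"yaw":-0.1},{"dx":-0.23,"dy":0,"dz":-0.03,"yaw":-0.12},{"dx":-0.27,"dy":0,"dz":-0.036,"yaw":-0.14},{"dx":-0.31,"dy":0,"dz":-0.041,"yaw":-0.157},{"dx":-0.345,"dy":0,"dz":-0.046,"yaw":-0.157},{"dx":-0.363,"dy":0.001,"dz":-0.0485,"yaw":-0.157}]';python3 -m jog '[{"dx":0,"dy":0,"dz":0,"yaw":0},{"dx":0,"dy":0,"dz":0,"yaw":0},{"dx":0,"dy":0,"dz":0,"yaw":0},{"dx":0,"dy":0,"dz":0,"yaw":0}]'; python3 st.py 537.6 57 200
python3 - <<'E'
from h import *
for n in C:
    f=arm.grab_frame(n);cv2.imwrite(f"pics/{n}4.png",f)
crop("pics/scene4.png","pics/a.png",110,220,150,130,4)
crop("pics/top4.png","pics/b.png",130,220,110,130,4)
a=cv2.imread("pics/a.png");b=cv2.imread("pics/b.png");b=cv2.copyMakeBorder(b,0,a.shape[0]-b.shape[0],0,0,0);cv2.imwrite("pics/ab4.png",np.hstack([a,b])[:, :800])
E
```

```text
clock: 6.32
tool_pos: [533.3, 63.4, 243.9]
tcp_rot: [-0.518, 0.519, -0.483, 0.479]
ft_force: [0.7, 0.2, -2.2]
opening: 22.4
clock: 6.65
tool_pos: [535.6, 54.9, 244.5]
tcp_rot: [-0.515, 0.517, -0.484, 0.483]
ft_force: [-0.2, 0.6, -2.0]
opening: 22.0
t 6.65 pos [535.5509  54.8847 244.5398] jawang 3.71 yt [-0.0023 -0.0015 -1.    ] op 22.05 F [-0.1999  0.5584 -2.013 ] M [-0.0714 -0.0539 -0.0339]
d mm [-2.0403 44.5317  2.2879]
```

View pics/ab4.png

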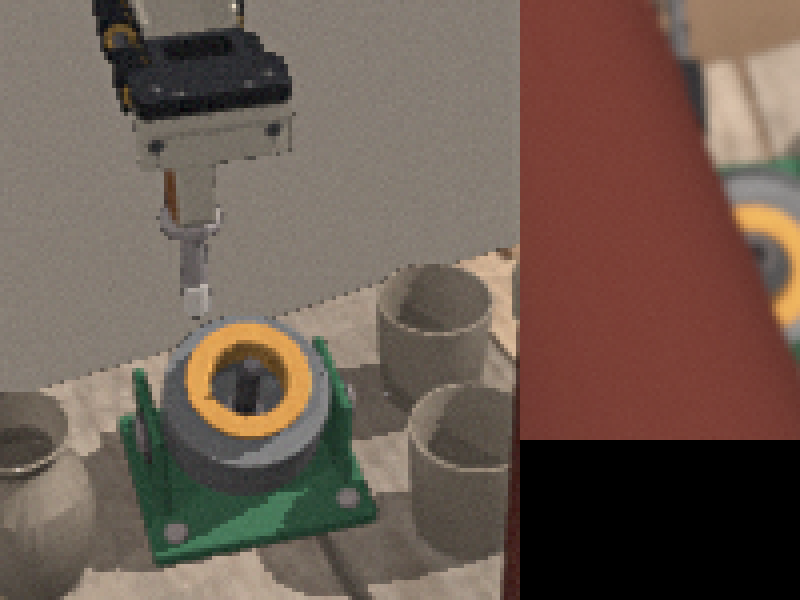

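```bash
python3 -c "
from h import *
print(proj('scene',[535.5,54.9,164.5]), proj('scene',[535.5,54.9,164.5+65]))"
python3 -m jog '[{"dx":0,"dy":0.02,"dz":0,"yaw":0},{"dx":0,"dy":0.035,"dz":0,"yaw":0},{"dx":0,"dy":0.045,"dz":0,"yaw":0},{"dx":0,"dy":0.049,"dz":0,"yaw":0},{"dx":0,"dy":0.049,"dz":0,"yaw":0},{"dx":0,"dy":0.049,"dz":0,"yaw":0}]'; python3 st.py 537.6 57 190
```

```text
[[269.75253518 188.60778895]] [[268.03664279 164.93531909]]
clock: 7.25
tool_pos: [536.3, 57.1, 197.0]
tcp_rot: [0.517, -0.516, 0.483, -0.483]
ft_force: [-0.3, 0.3, -2.6]
opening: 22.3
t 7.25 pos [536.3095  57.1425 197.0484] jawang 3.87 yt [ 0.0007  0.0003 -1.    ] op 22.29 F [-0.2658  0.307  -2.5785] M [-0.0125 -0.1213  0.027 ]
d mm [0.2309 7.0493 1.2726]
```

```bash
python3 -m jog '[{"dx":0,"dy":0.003,"dz":0.001,"yaw":0},{"dx":0,"dy":0.006,"dz":0.001,"yaw":0},{"dx":0,"dy":0.008,"dz":0.001,"yaw":0},{"dx":0,"dy":0.008,"dz":0.001,"yaw":0}]'; python3 -m jog '[{"dx":0,"dy":0.002,"dz":0,"yaw":0},{"dx":0,"dy":0.002,"dz":0,"yaw":0}]';python3 -m jog '[{"dx":0,"dy":0.002,"dz":0,"yaw":0},{"dx":0,"dy":0.002,"dz":0,"yaw":0}]'
```

```text
clock: 7.58
tool_pos: [536.7, 57.3, 188.4]
tcp_rot: [-0.517, 0.517, -0.483, 0.483]
ft_force: [-0.7, -0.5, -2.0]
opening: 22.7
clock: 7.75
tool_pos: [536.7, 57.3, 186.5]
tcp_rot: [-0.517, 0.517, -0.483, 0.483]
ft_force: [-0.3, 0.6, -2.1]
opening: 22.7
clock: 7.92
tool_pos: [537.2, 57.5, 185.3]
tcp_rot: [0.517, -0.516, 0.482, -0.483]
ft_force: [-0.7, -0.1, 0.8]
opening: 22.1
```

```bash
python3 -m jog '[{"dx":0,"dy":0.001,"dz":0,"yaw":0},{"dx":0,"dy":0.001,"dz":0,"yaw":0}]';python3 -m jog '[{"dx":0,"dy":0.001,"dz":0,"yaw":0},{"dx":0,"dy":0.001,"dz":0,"yaw":0}]'; python3 st.py
```

```text
clock: 8.08
tool_pos: [537.5, 57.5, 184.5]
tcp_rot: [0.517, -0.516, 0.482, -0.483]
ft_force: [-0.5, -0.8, 3.8]
opening: 22.2
clock: 8.25
tool_pos: [537.8, 57.6, 183.4]
tcp_rot: [0.517, -0.516, 0.482, -0.483]
ft_force: [-0.2, -0.2, 3.2]
opening: 22.2
t 8.25 pos [537.7714  57.5604 183.3865] jawang 3.90 yt [ 0.0025  0.0005 -1.    ] op 22.23 F [-0.1815 -0.1912  3.1932] M [-0.0832 -0.1173  0.0436]
```

```bash
python3 -m jog '[{"dx":0,"dy":-0.02,"dz":0,"yaw":0},{"dx":0.01,"dy":-0.036,"dz":0,"yaw":0},{"dx":0.035,"dy":-0.036,"dz":0,"yaw":0},{"dx":0.053,"dy":-0.034,"dz":0,"yaw":0},{"dx":0.058,"dy":-0.02,"dz":0,"yaw":0},{"dx":0.058,"dy":-0.008,"dz":0,"yaw":0},{"dx":0.058,"dy":-0.006,"dz":0,"yaw":0},{"dx":0.058,"dy":-0.006,"dz":0,"yaw":0}]';python3 -m jog '[{"dx":0,"dy":0.001,"dz":0,"yaw":0},{"dx":0,"dy":0.002,"dz":0,"yaw":0},{"dx":0,"dy":0.002,"dz":0,"yaw":0}]'; python3 -m jog '[{"dx":0,"dy":0.001,"dz":0,"yaw":0},{"dx":0,"dy":0.001,"dz":0,"yaw":0}]'
```

```text
clock: 8.92
tool_pos: [539.6, -0.5, 187.2]
tcp_rot: [-0.516, 0.518, -0.484, 0.482]
ft_force: [-0.3, -0.1, -1.5]
opening: 22.6
clock: 9.17
tool_pos: [541.1, -0.0, 187.0]
tcp_rot: [0.517, -0.517, 0.482, -0.483]
ft_force: [0.7, -0.1, -2.6]
opening: 22.6
clock: 9.33
tool_pos: [540.9, -0.3, 185.9]
tcp_rot: [0.517, -0.517, 0.483, -0.483]
ft_force: [-0.1, 0.2, -1.4]
opening: 22.3
```

```bash
python3 -m jog '[{"dx":0,"dy":0.001,"dz":0,"yaw":0},{"dx":0,"dy":0.001,"dz":0,"yaw":0}]'; python3 -m jog '[{"dx":0,"dy":0.001,"dz":0,"yaw":0},{"dx":0,"dy":0.001,"dz":0,"yaw":0}]'; python3 -m jog '[{"dx":0,"dy":0.001,"dz":0,"yaw":0},{"dx":0,"dy":0.001,"dz":0,"yaw":0}]'
```

```text
clock: 9.5
tool_pos: [540.8, -0.5, 184.7]
tcp_rot: [-0.517, 0.517, -0.483, 0.483]
ft_force: [-1.1, -0.4, -2.1]
opening: 22.4
clock: 9.67
tool_pos: [541.0, -0.5, 184.0]
tcp_rot: [0.517, -0.517, 0.483, -0.483]
ft_force: [-0.2, -0.3, 1.4]
opening: 22.4
clock: 9.83
tool_pos: [541.2, -0.5, 183.4]
tcp_rot: [0.517, -0.516, 0.482, -0.483]
ft_force: [-0.2, -0.6, 3.7]
opening: 22.2
```

```bash
python3 -m jog '[{"dx":0,"dy":0.0006,"dz":0,"yaw":0},{"dx":0,"dy":0.0012,"dz":0,"yaw":0},{"dx":0,"dy":0.0012,"dz":0,"yaw":0}]'; python3 st.py 568.5 30.3 210
```

```text
clock: 10.08
tool_pos: [541.6, -0.5, 182.1]
tcp_rot: [0.517, -0.516, 0.482, -0.483]
ft_force: [0.4, -0.4, 3.5]
opening: 22.1
t 10.08 pos [541.5621  -0.4858 182.1119] jawang 3.90 yt [ 0.0021  0.0001 -1.    ] op 22.09 F [ 0.3708 -0.3687  3.5134] M [-0.0817 -0.0243  0.025 ]
d mm [-28.882  -27.8306  29.0251]
```

```bash
python3 -m jog '[{"dx":0,"dy":-0.02,"dz":0,"yaw":0},{"dx":-0.012,"dy":-0.03,"dz":0.016,"yaw":0},{"dx":-0.029,"dy":-0.03,"dz":0.026,"yaw":0},{"dx":-0.029,"dy":-0.02,"dz":0.026,"yaw":0},{"dx":-0.029,"dy":-0.017,"dz":0.026,"yaw":0},{"dx":-0.029,"dy":-0.017,"dz":0.026,"yaw":0}]';python3 -m jog '[{"dx":0,"dy":0.001,"dz":0,"yaw":0},{"dx":0,"dy":0.001,"dz":0,"yaw":0}]'; python3 -m jog '[{"dx":0,"dy":0.001,"dz":0,"yaw":0},{"dx":0,"dy":0.001,"dz":0,"yaw":0}]'; python3 -m jog '[{"dx":0,"dy":0.001,"dz":0,"yaw":0},{"dx":0,"dy":0.001,"dz":0,"yaw":0}]'
```

```text
clock: 10.58
tool_pos: [562.8, 29.1, 196.1]
tcp_rot: [-0.515, 0.518, -0.484, 0.482]
ft_force: [-0.2, -0.3, -3.0]
opening: 22.2
clock: 10.75
tool_pos: [564.2, 29.1, 196.8]
tcp_rot: [-0.516, 0.517, -0.483, 0.483]
ft_force: [-0.2, 0.5, -1.8]
opening: 22.6
clock: 10.92
tool_pos: [564.7, 29.6, 196.5]
tcp_rot: [-0.516, 0.517, -0.483, 0.483]
ft_force: [-0.4, 0.2, -2.8]
opening: 22.5
clock: 11.08
tool_pos: [564.7, 30.0, 195.5]
tcp_rot: [-0.517, 0.517, -0.483, 0.483]
ft_force: [0.1, 0.2, -2.6]
opening: 22.6
```

```bash
python3 -m jog '[{"dx":0,"dy":0.001,"dz":0.0015,"yaw":0},{"dx":0,"dy":0.001,"dz":0.0015,"yaw":0}]'; python3 -m jog '[{"dx":0,"dy":0.001,"dz":0,"yaw":0},{"dx":0,"dy":0.001,"dz":0,"yaw":0}]'; python3 -m jog '[{"dx":0,"dy":0.001,"dz":0,"yaw":0},{"dx":0,"dy":0.001,"dz":0,"yaw":0}]'
```

```text
clock: 11.25
tool_pos: [566.0, 30.3, 194.7]
tcp_rot: [-0.516, 0.517, -0.483, 0.483]
ft_force: [-1.3, 0.1, 0.1]
opening: 22.4
clock: 11.42
tool_pos: [566.2, 30.3, 194.0]
tcp_rot: [-0.517, 0.517, -0.483, 0.483]
ft_force: [-2.2, 0.3, 2.6]
opening: 22.1
clock: 11.58
tool_pos: [566.6, 30.3, 193.0]
tcp_rot: [0.517, -0.516, 0.482, -0.483]
ft_force: [-1.7, -0.1, 4.4]
opening: 22.6
```

```bash
python3 -m jog '[{"dx":0,"dy":-0.02,"dz":0,"yaw":0},{"dx":0,"dy":-0.022,"dz":-0.025,"yaw":0},{"dx":0,"dy":-0.02,"dz":-0.054,"yaw":0},{"dx":0,"dy":-0.018,"dz":-0.054,"yaw":0},{"dx":0,"dy":0.0,"dz":-0.054,"yaw":0},{"dx":0,"dy":0.012,"dz":-0.054,"yaw":0},{"dx":0,"dy":0.018,"dz":-0.054,"yaw":0},{"dx":0,"dy":0.018,"dz":-0.054,"yaw":0}]';python3 -m jog '[{"dx":0,"dy":0.001,"dz":0,"yaw":0},{"dx":0,"dy":0.001,"dz":0,"yaw":0}]'; python3 -m jog '[{"dx":0,"dy":0.001,"dz":0,"yaw":0},{"dx":0,"dy":0.001,"dz":0,"yaw":0}]'; python3 -m jog '[{"dx":0,"dy":0.001,"dz":0,"yaw":0},{"dx":0,"dy":0.001,"dz":0,"yaw":0}]'
```

```text
clock: 12.25
tool_pos: [511.5, 26.4, 172.7]
tcp_rot: [-0.516, 0.517, -0.484, 0.482]
ft_force: [-0.4, -0.7, -2.7]
opening: 22.5
clock: 12.42
tool_pos: [513.0, 26.8, 173.7]
tcp_rot: [0.517, -0.516, 0.483, -0.483]
ft_force: [0.8, 0.6, -2.0]
opening: 22.3
clock: 12.58
tool_pos: [512.8, 26.7, 172.9]
tcp_rot: [0.517, -0.516, 0.482, -0.483]
ft_force: [0.3, -0.7, -2.6]
opening: 22.4
clock: 12.75
tool_pos: [512.5, 26.6, 171.6]
tcp_rot: [0.517, -0.517, 0.483, -0.483]
ft_force: [-0.1, -0.4, -1.9]
opening: 22.4
```

```bash
python3 -m jog '[{"dx":0,"dy":0.001,"dz":0,"yaw":0},{"dx":0,"dy":0.001,"dz":0,"yaw":0}]'; python3 -m jog '[{"dx":0,"dy":0.001,"dz":0,"yaw":0},{"dx":0,"dy":0.001,"dz":0,"yaw":0}]'; python3 -m jog '[{"dx":0,"dy":0.001,"dz":0,"yaw":0},{"dx":0,"dy":0.001,"dz":0,"yaw":0}]'
```

```text
clock: 12.92
tool_pos: [512.3, 26.6, 170.4]
tcp_rot: [-0.517, 0.517, -0.483, 0.483]
ft_force: [0.3, -0.3, -1.3]
opening: 22.6
clock: 13.08
tool_pos: [512.3, 26.6, 169.3]
tcp_rot: [-0.517, 0.517, -0.483, 0.483]
ft_force: [-0.3, 0.0, -1.1]
opening: 22.8
clock: 13.25
tool_pos: [512.4, 26.6, 168.4]
tcp_rot: [0.517, -0.517, 0.483, -0.483]
ft_force: [0.6, 0.5, -1.9]
opening: 22.2
```

```bash
python3 -m jog '[{"dx":0,"dy":0.001,"dz":0,"yaw":0},{"dx":0,"dy":0.001,"dz":0,"yaw":0}]'; python3 -m jog '[{"dx":0,"dy":0.001,"dz":0,"yaw":0},{"dx":0,"dy":0.001,"dz":0,"yaw":0}]';  python3 - <<'E'
from h import *
f=arm.grab_frame("scene");cv2.imwrite("pics/scene5.png",f)
crop("pics/scene5.png","pics/a.png",150,235,100,100,6)
E
```

```text
clock: 13.42
tool_pos: [512.6, 26.7, 167.9]
tcp_rot: [0.517, -0.517, 0.483, -0.483]
ft_force: [-0.7, 0.3, 1.7]
opening: 22.7
clock: 13.58
tool_pos: [512.8, 26.7, 167.0]
tcp_rot: [0.517, -0.516, 0.482, -0.483]
ft_force: [-1.3, 0.1, 3.6]
opening: 22.4
```

View pics/a.png

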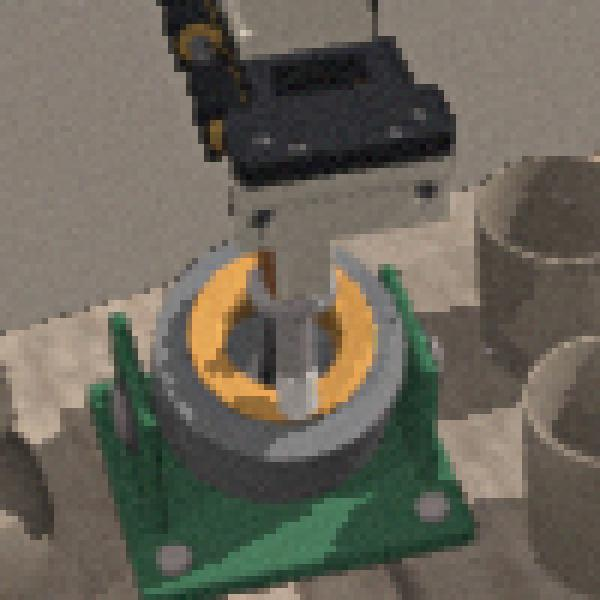

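```bash
python3 -m jog '[{"dx":0,"dy":0.001,"dz":0,"yaw":0},{"dx":0,"dy":0.001,"dz":0,"yaw":0}]'; python3 -m jog '[{"dx":0,"dy":-0.02,"dz":0,"yaw":0},{"dx":-0.009,"dy":-0.03,"dz":0.009,"yaw":0},{"dx":-0.029,"dy":-0.03,"dz":0.027,"yaw":0},{"dx":-0.029,"dy":-0.022,"dz":0.027,"yaw":0},{"dx":-0.029,"dy":-0.018,"dz":0.027,"yaw":0},{"dx":-0.029,"dy":-0.018,"dz":0.027,"yaw":0}]';python3 -m jog '[{"dx":0,"dy":0.001,"dz":0,"yaw":0},{"dx":0,"dy":0.001,"dz":0,"yaw":0}]'; python3 -m jog '[{"dx":0,"dy":0.001,"dz":0,"yaw":0},{"dx":0,"dy":0.001,"dz":0,"yaw":0}]'
```

```text
clock: 13.8
tool_pos: [513.1, 26.7, 165.9]
tcp_rot: [0.517, -0.516, 0.482, -0.483]
ft_force: [-0.7, 0.0, 4.2]
opening: 22.3
clock: 14.3
tool_pos: [535.5, 56.5, 181.2]
tcp_rot: [-0.515, 0.518, -0.484, 0.482]
ft_force: [-0.5, -1.0, -1.7]
opening: 22.3
clock: 14.47
tool_pos: [536.6, 56.3, 181.8]
tcp_rot: [-0.516, 0.517, -0.483, 0.483]
ft_force: [0.7, -0.8, -2.0]
opening: 22.7
clock: 14.63
tool_pos: [537.2, 56.9, 181.4]
tcp_rot: [-0.516, 0.517, -0.483, 0.483]
ft_force: [-0.1, -0.7, -2.2]
opening: 22.1
```

```bash
J='python3 -m jog'; python3 -m jog '[{"dx":0,"dy":0.001,"dz":0,"yaw":0},{"dx":0,"dy":0.001,"dz":0,"yaw":0}]'; python3 -m jog '[{"dx":0,"dy":0.001,"dz":0,"yaw":0},{"dx":0,"dy":0.001,"dz":0,"yaw":0}]'; python3 -m jog '[{"dx":0,"dy":0.001,"dz":0,"yaw":0},{"dx":0,"dy":0.001,"dz":0,"yaw":0}]'
```

```text
clock: 14.8
tool_pos: [537.3, 57.2, 180.5]
tcp_rot: [-0.517, 0.517, -0.483, 0.483]
ft_force: [-0.3, 0.1, -2.8]
opening: 22.2
clock: 14.97
tool_pos: [537.3, 57.4, 179.4]
tcp_rot: [-0.517, 0.517, -0.483, 0.483]
ft_force: [0.0, 0.0, -2.2]
opening: 22.2
clock: 15.13
tool_pos: [537.5, 57.5, 178.9]
tcp_rot: [0.517, -0.517, 0.483, -0.483]
ft_force: [-1.1, 0.1, 1.7]
opening: 22.5
```

```bash
python3 - <<'E'
from h import *
print(proj("scene",[512.8,26.7,87]),proj("scene",[512.8,26.7,92]))
f=arm.grab_frame("scene");cv2.imwrite("pics/scene6.png",f)
crop("pics/scene6.png","pics/a.png",140,235,100,100,6)
E
```

```text
[[285.04609102 219.01040813]] [[284.97720394 217.44253679]]
```

View pics/a.png

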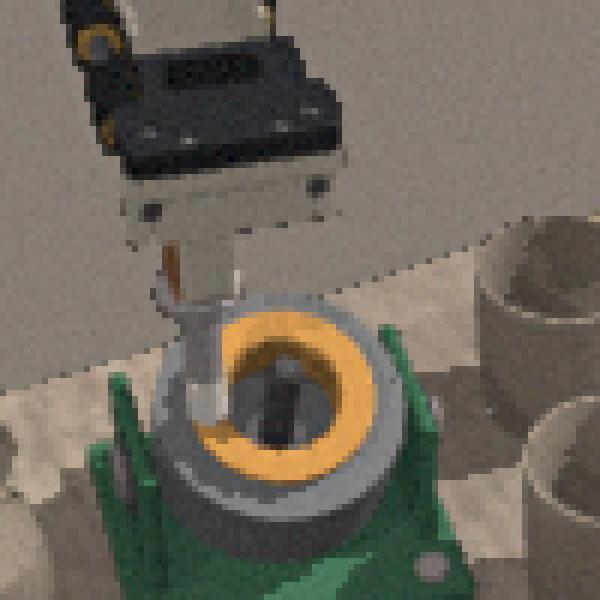

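```bash
python3 -m jog '[{"dx":0,"dy":-0.02,"dz":0,"yaw":0},{"dx":0.01,"dy":-0.04,"dz":0,"yaw":0},{"dx":0.035,"dy":-0.04,"dz":0,"yaw":0},{"dx":0.053,"dy":-0.036,"dz":0,"yaw":0},{"dx":0.057,"dy":-0.02,"dz":0,"yaw":0},{"dx":0.057,"dy":-0.006,"dz":0,"yaw":0},{"dx":0.057,"dy":-0.003,"dz":0,"yaw":0},{"dx":0.057,"dy":-0.003,"dz":0,"yaw":0}]';python3 -m jog '[{"dx":0,"dy":0.001,"dz":0,"yaw":0},{"dx":0,"dy":0.001,"dz":0,"yaw":0}]'; python3 -m jog '[{"dx":0,"dy":0.001,"dz":0,"yaw":0},{"dx":0,"dy":0.001,"dz":0,"yaw":0}]'; python3 -m jog '[{"dx":0,"dy":0.001,"dz":0,"yaw":0},{"dx":0,"dy":0.001,"dz":0,"yaw":0}]'; python3 -m jog '[{"dx":0,"dy":0.001,"dz":0,"yaw":0},{"dx":0,"dy":0.001,"dz":0,"yaw":0}]'
```

```text
clock: 15.85
tool_pos: [540.4, 0.6, 180.4]
tcp_rot: [-0.516, 0.517, -0.483, 0.482]
ft_force: [0.2, 1.0, -1.4]
opening: 22.4
clock: 16.02
tool_pos: [541.8, 1.2, 181.1]
tcp_rot: [0.517, -0.516, 0.482, -0.483]
ft_force: [0.3, -0.0, -2.0]
opening: 22.4
clock: 16.18
tool_pos: [541.6, 0.9, 180.0]
tcp_rot: [0.517, -0.517, 0.482, -0.483]
ft_force: [0.1, 1.0, -2.1]
opening: 22.2
clock: 16.35
tool_pos: [541.7, 0.8, 179.2]
tcp_rot: [0.517, -0.516, 0.482, -0.483]
ft_force: [-0.8, 0.1, 1.3]
opening: 22.5
clock: 16.52
tool_pos: [541.9, 0.8, 178.4]
tcp_rot: [0.517, -0.516, 0.482, -0.483]
ft_force: [-1.3, 0.4, 4.3]
opening: 22.5
```

```bash
python3 -m jog '[{"dx":0,"dy":0.0008,"dz":0,"yaw":0},{"dx":0,"dy":0.0012,"dz":0,"yaw":0}]'; python3 -m jog '[{"dx":0,"dy":-0.02,"dz":0,"yaw":0},{"dx":-0.01,"dy":-0.04,"dz":0,"yaw":0},{"dx":-0.035,"dy":-0.04,"dz":0,"yaw":0},{"dx":-0.053,"dy":-0.036,"dz":0,"yaw":0},{"dx":-0.057,"dy":-0.02,"dz":0,"yaw":0},{"dx":-0.057,"dy":-0.006,"dz":0,"yaw":0},{"dx":-0.057,"dy":-0.003,"dz":0,"yaw":0},{"dx":-0.057,"dy":-0.002,"dz":0,"yaw":0}]';python3 -m jog '[{"dx":0,"dy":0.001,"dz":0,"yaw":0},{"dx":0,"dy":0.001,"dz":0,"yaw":0}]'; python3 -m jog '[{"dx":0,"dy":0.001,"dz":0,"yaw":0},{"dx":0,"dy":0.001,"dz":0,"yaw":0}]'; python3 -m jog '[{"dx":0,"dy":0.001,"dz":0,"yaw":0},{"dx":0,"dy":0.001,"dz":0,"yaw":0}]'
```

```text
clock: 16.68
tool_pos: [542.3, 0.7, 177.3]
tcp_rot: [0.517, -0.516, 0.482, -0.483]
ft_force: [-0.1, 0.6, 5.2]
opening: 22.6
clock: 17.35
tool_pos: [536.1, 56.9, 176.8]
tcp_rot: [-0.516, 0.518, -0.484, 0.482]
ft_force: [-1.4, 0.1, -1.6]
opening: 22.4
clock: 17.52
tool_pos: [537.3, 56.9, 177.5]
tcp_rot: [-0.516, 0.517, -0.483, 0.483]
ft_force: [-0.0, -0.2, -0.9]
opening: 22.3
clock: 17.68
tool_pos: [537.6, 57.1, 177.2]
tcp_rot: [0.517, -0.516, 0.483, -0.483]
ft_force: [-1.1, -0.3, 1.1]
opening: 22.6
clock: 17.85
tool_pos: [537.9, 57.2, 176.2]
tcp_rot: [0.517, -0.516, 0.482, -0.483]
ft_force: [-0.9, -0.3, 3.2]
opening: 22.3
```

```bash
python3 -m jog '[{"dx":0,"dy":0.0006,"dz":0,"yaw":0},{"dx":0,"dy":0.001,"dz":0,"yaw":0}]'; python3 -m jog '[{"dx":0,"dy":-0.02,"dz":0,"yaw":0},{"dx":0.012,"dy":-0.03,"dz":0.014,"yaw":0},{"dx":0.029,"dy":-0.03,"dz":0.027,"yaw":0},{"dx":0.029,"dy":-0.02,"dz":0.027,"yaw":0},{"dx":0.029,"dy":-0.016,"dz":0.027,"yaw":0},{"dx":0.029,"dy":-0.016,"dz":0.027,"yaw":0}]';python3 -m jog '[{"dx":0,"dy":0.001,"dz":0,"yaw":0},{"dx":0,"dy":0.001,"dz":0,"yaw":0}]'; python3 -m jog '[{"dx":0,"dy":0.001,"dz":0,"yaw":0},{"dx":0,"dy":0.001,"dz":0,"yaw":0}]'; python3 -m jog '[{"dx":0,"dy":0.001,"dz":0,"yaw":0},{"dx":0,"dy":0.001,"dz":0,"yaw":0}]'
```

```text
clock: 18.02
tool_pos: [538.2, 57.3, 175.0]
tcp_rot: [0.517, -0.516, 0.482, -0.483]
ft_force: [-1.0, -0.6, 5.4]
opening: 22.4
clock: 18.52
tool_pos: [564.9, 30.3, 188.3]
tcp_rot: [-0.516, 0.518, -0.484, 0.482]
ft_force: [0.5, 0.9, -2.0]
opening: 22.8
clock: 18.68
tool_pos: [565.5, 31.4, 188.7]
tcp_rot: [-0.517, 0.517, -0.483, 0.482]
ft_force: [-0.5, -1.1, -1.8]
opening: 22.4
clock: 18.85
tool_pos: [566.0, 31.1, 188.5]
tcp_rot: [0.517, -0.517, 0.483, -0.482]
ft_force: [0.0, 1.3, -1.1]
opening: 22.3
clock: 19.02
tool_pos: [566.2, 31.0, 188.0]
tcp_rot: [0.517, -0.517, 0.483, -0.483]
ft_force: [-1.8, 1.1, 2.0]
opening: 22.4
```

```bash
python3 -m jog '[{"dx":0,"dy":0.001,"dz":0,"yaw":0},{"dx":0,"dy":0.002,"dz":0,"yaw":0},{"dx":0,"dy":0.002,"dz":0,"yaw":0}]';  python3 -m jog '[{"dx":0,"dy":-0.02,"dz":0,"yaw":0},{"dx":0,"dy":-0.026,"dz":-0.025,"yaw":0},{"dx":0,"dy":-0.024,"dz":-0.054,"yaw":0},{"dx":0,"dy":-0.018,"dz":-0.054,"yaw":0},{"dx":0,"dy":0.0,"dz":-0.054,"yaw":0},{"dx":0,"dy":0.012,"dz":-0.054,"yaw":0},{"dx":0,"dy":0.020,"dz":-0.054,"yaw":0},{"dx":0,"dy":0.020,"dz":-0.054,"yaw":0}]';python3 -m jog '[{"dx":0,"dy":0.001,"dz":0,"yaw":0},{"dx":0,"dy":0.001,"dz":0,"yaw":0}]'; python3 -m jog '[{"dx":0,"dy":0.001,"dz":0,"yaw":0},{"dx":0,"dy":0.001,"dz":0,"yaw":0}]'; python3 -m jog '[{"dx":0,"dy":0.001,"dz":0,"yaw":0},{"dx":0,"dy":0.001,"dz":0,"yaw":0}]'
```

```text
clock: 19.27
tool_pos: [566.8, 31.1, 186.7]
tcp_rot: [0.517, -0.516, 0.482, -0.483]
ft_force: [-1.8, 0.3, 7.7]
opening: 22.5
clock: 19.93
tool_pos: [511.3, 26.0, 163.3]
tcp_rot: [-0.516, 0.518, -0.484, 0.482]
ft_force: [0.5, -0.2, -2.1]
opening: 22.3
clock: 20.1
tool_pos: [513.0, 26.7, 164.5]
tcp_rot: [0.517, -0.516, 0.482, -0.483]
ft_force: [0.3, 0.2, -1.9]
opening: 22.3
clock: 20.27
tool_pos: [512.8, 26.7, 163.7]
tcp_rot: [0.517, -0.516, 0.482, -0.483]
ft_force: [-0.5, -0.7, -1.3]
opening: 22.3
clock: 20.43
tool_pos: [512.5, 26.6, 162.4]
tcp_rot: [0.517, -0.517, 0.483, -0.483]
ft_force: [0.2, -0.2, -1.7]
opening: 22.3
```

```bash
python3 -m jog '[{"dx":0,"dy":0.001,"dz":0,"yaw":0},{"dx":0,"dy":0.001,"dz":0,"yaw":0}]'; python3 -m jog '[{"dx":0,"dy":0.001,"dz":0,"yaw":0},{"dx":0,"dy":0.001,"dz":0,"yaw":0}]'; python3 -m jog '[{"dx":0,"dy":0.001,"dz":0,"yaw":0},{"dx":0,"dy":0.001,"dz":0,"yaw":0}]'
```

```text
clock: 20.6
tool_pos: [512.7, 26.7, 161.9]
tcp_rot: [0.517, -0.517, 0.482, -0.483]
ft_force: [-0.9, -0.7, 2.8]
opening: 22.5
clock: 20.77
tool_pos: [512.8, 26.7, 161.3]
tcp_rot: [0.517, -0.516, 0.482, -0.483]
ft_force: [-2.0, -0.7, 7.1]
opening: 22.4
clock: 20.93
tool_pos: [512.5, 26.8, 160.8]
tcp_rot: [0.517, -0.517, 0.482, -0.483]
ft_force: [-2.9, -1.0, 8.8]
opening: 22.0
```

```bash
python3 -m jog '[{"dx":0,"dy":-0.02,"dz":0,"yaw":0},{"dx":-0.005,"dy":-0.04,"dz":-0.02,"yaw":0},{"dx":-0.029,"dy":-0.05,"dz":0.0,"yaw":0},{"dx":-0.029,"dy":-0.05,"dz":0.027,"yaw":0},{"dx":-0.029,"dy":-0.05,"dz":0.027,"yaw":0}]'
python3 - <<'E'
from h import *
f=arm.grab_frame("scene");cv2.imwrite("pics/scene7.png",f)
crop("pics/scene7.png","pics/a.png",180,240,70,80,8)
E
```

```text
clock: 21.35
tool_pos: [542.2, 59.3, 210.3]
tcp_rot: [0.52, -0.514, 0.481, -0.484]
ft_force: [1.0, -0.9, -1.5]
opening: 22.1
```

View pics/a.png

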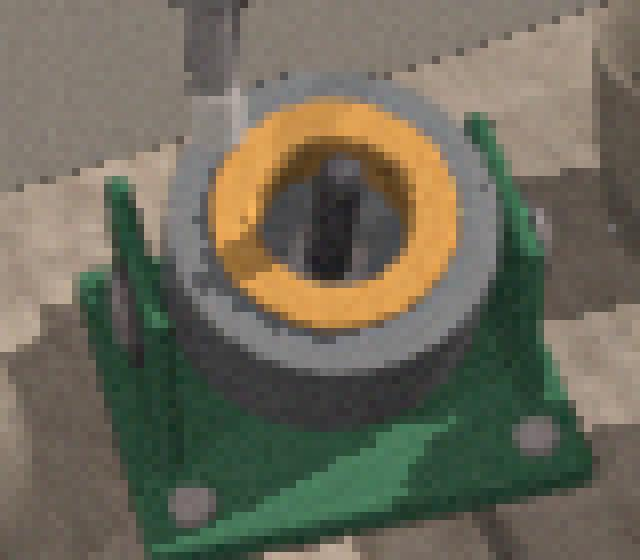

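```bash
python3 -m jog '[{"dx":0,"dy":0.018,"dz":-0.002,"yaw":0},{"dx":0,"dy":0.028,"dz":-0.002,"yaw":0},{"dx":0,"dy":0.032,"dz":-0.002,"yaw":0},{"dx":0,"dy":0.034,"dz":-0.002,"yaw":0},{"dx":0,"dy":0.034,"dz":-0.002,"yaw":0}]'; python3 -m jog '[{"dx":0,"dy":0.001,"dz":0,"yaw":0},{"dx":0,"dy":0.001,"dz":0,"yaw":0}]'; python3 -m jog '[{"dx":0,"dy":0.001,"dz":0,"yaw":0},{"dx":0,"dy":0.001,"dz":0,"yaw":0}]'; python3 -m jog '[{"dx":0,"dy":0.001,"dz":0,"yaw":0},{"dx":0,"dy":0.001,"dz":0,"yaw":0}]'
```

```text
clock: 21.82
tool_pos: [534.9, 57.0, 174.8]
tcp_rot: [-0.516, 0.517, -0.483, 0.482]
ft_force: [-0.5, 0.3, -1.9]
opening: 22.0
clock: 21.98
tool_pos: [535.7, 57.3, 174.7]
tcp_rot: [0.517, -0.516, 0.483, -0.483]
ft_force: [-0.2, -0.3, -3.0]
opening: 22.0
clock: 22.15
tool_pos: [535.5, 57.3, 173.5]
tcp_rot: [0.517, -0.517, 0.483, -0.483]
ft_force: [-0.6, -0.5, -1.8]
opening: 21.9
clock: 22.32
tool_pos: [535.7, 57.3, 173.0]
tcp_rot: [0.517, -0.516, 0.482, -0.483]
ft_force: [-1.1, 0.1, 2.7]
opening: 21.8
```

```bash
python3 -m jog '[{"dx":0,"dy":0.001,"dz":0,"yaw":0},{"dx":0,"dy":0.001,"dz":0,"yaw":0}]'; python3 -m jog '[{"dx":0,"dy":0.001,"dz":0,"yaw":0},{"dx":0,"dy":0.001,"dz":0,"yaw":0}]'; python3 -m jog '[{"dx":0,"dy":-0.02,"dz":0,"yaw":0},{"dx":0.01,"dy":-0.04,"dz":0.004,"yaw":0},{"dx":0.035,"dy":-0.04,"dz":0.004,"yaw":0},{"dx":0.053,"dy":-0.036,"dz":0.004,"yaw":0},{"dx":0.057,"dy":-0.02,"dz":0.004,"yaw":0},{"dx":0.057,"dy":-0.006,"dz":0.004,"yaw":0},{"dx":0.057,"dy":-0.005,"dz":0.004,"yaw":0},{"dx":0.057,"dy":-0.005,"dz":0.004,"yaw":0}]';python3 -m jog '[{"dx":0,"dy":0.001,"dz":0,"yaw":0},{"dx":0,"dy":0.001,"dz":0,"yaw":0}]'; python3 -m jog '[{"dx":0,"dy":0.001,"dz":0,"yaw":0},{"dx":0,"dy":0.001,"dz":0,"yaw":0}]'; python3 -m jog '[{"dx":0,"dy":0.001,"dz":0,"yaw":0},{"dx":0,"dy":0.001,"dz":0,"yaw":0}]'
```

```text
clock: 22.48
tool_pos: [535.7, 57.4, 172.7]
tcp_rot: [0.517, -0.516, 0.482, -0.483]
ft_force: [-1.7, -0.7, 7.2]
opening: 22.0
clock: 22.65
tool_pos: [535.8, 57.4, 172.5]
tcp_rot: [0.517, -0.516, 0.482, -0.483]
ft_force: [-3.3, -0.6, 11.6]
opening: 21.8
clock: 23.32
tool_pos: [542.7, -0.0, 174.7]
tcp_rot: [-0.516, 0.517, -0.483, 0.483]
ft_force: [-0.0, -0.7, -1.4]
opening: 22.2
clock: 23.48
tool_pos: [543.1, 0.6, 174.6]
tcp_rot: [-0.517, 0.517, -0.483, 0.483]
ft_force: [-1.2, -1.5, 0.5]
opening: 21.6
clock: 23.65
tool_pos: [543.1, 0.7, 174.3]
tcp_rot: [-0.517, 0.517, -0.482, 0.483]
ft_force: [-3.0, -1.8, 6.8]
opening: 21.9
clock: 23.82
tool_pos: [543.2, 0.7, 174.1]
tcp_rot: [-0.517, 0.517, -0.482, 0.483]
ft_force: [-4.2, -1.0, 8.8]
opening: 21.6
```

```bash
python3 -m jog '[{"dx":0,"dy":0.001,"dz":0,"yaw":0},{"dx":0,"dy":0.002,"dz":0,"yaw":0},{"dx":0,"dy":0.002,"dz":0,"yaw":0}]'; python3 st.py 569 31 205;  python3 -m jog '[{"dx":0,"dy":-0.02,"dz":0,"yaw":0},{"dx":-0.012,"dy":-0.03,"dz":0.016,"yaw":0},{"dx":-0.029,"dy":-0.03,"dz":0.027,"yaw":0},{"dx":-0.029,"dy":-0.02,"dz":0.027,"yaw":0},{"dx":-0.029,"dy":-0.017,"dz":0.027,"yaw":0},{"dx":-0.029,"dy":-0.017,"dz":0.027,"yaw":0}]';python3 -m jog '[{"dx":0,"dy":0.001,"dz":0,"yaw":0},{"dx":0,"dy":0.001,"dz":0,"yaw":0}]'; python3 -m jog '[{"dx":0,"dy":0.001,"dz":0,"yaw":0},{"dx":0,"dy":0.001,"dz":0,"yaw":0}]'
```

```text
clock: 24.07
tool_pos: [543.3, 0.7, 173.7]
tcp_rot: [-0.517, 0.517, -0.482, 0.483]
ft_force: [-6.3, -1.9, 18.2]
opening: 21.9
t 24.07 pos [543.292    0.7367 173.6952] jawang 3.91 yt [ 0.0013 -0.0017 -1.    ] op 21.91 F [-6.329  -1.8795 18.2176] M [-0.6232  1.6968 -0.0044]
d mm [-28.3867 -31.3216  27.7473]
clock: 24.57
tool_pos: [567.8, 33.4, 187.2]
tcp_rot: [0.518, -0.517, 0.483, -0.481]
ft_force: [-0.6, 1.7, 0.4]
opening: 21.9
clock: 24.73
tool_pos: [567.7, 32.8, 186.9]
tcp_rot: [0.517, -0.516, 0.483, -0.482]
ft_force: [-2.2, 3.3, 5.1]
opening: 21.8
clock: 24.9
tool_pos: [567.7, 32.9, 186.7]
tcp_rot: [0.517, -0.516, 0.483, -0.482]
ft_force: [-3.3, 2.9, 9.5]
opening: 21.4
```

```bash
python3 -m jog '[{"dx":0,"dy":0.001,"dz":0,"yaw":0},{"dx":0,"dy":0.002,"dz":0,"yaw":0},{"dx":0,"dy":0.002,"dz":0,"yaw":0}]'; python3 -m jog '[{"dx":0,"dy":-0.02,"dz":0,"yaw":0},{"dx":0,"dy":-0.03,"dz":-0.025,"yaw":0},{"dx":0,"dy":-0.028,"dz":-0.053,"yaw":0},{"dx":0,"dy":-0.018,"dz":-0.053,"yaw":0},{"dx":0,"dy":0.0,"dz":-0.053,"yaw":0},{"dx":0,"dy":0.012,"dz":-0.053,"yaw":0},{"dx":0,"dy":0.018,"dz":-0.053,"yaw":0},{"dx":0,"dy":0.018,"dz":-0.053,"yaw":0}]';python3 -m jog '[{"dx":0,"dy":0.001,"dz":0,"yaw":0},{"dx":0,"dy":0.002,"dz":0,"yaw":0},{"dx":0,"dy":0.002,"dz":0,"yaw":0}]'; python3 -m jog '[{"dx":0,"dy":0.001,"dz":0,"yaw":0},{"dx":0,"dy":0.002,"dz":0,"yaw":0},{"dx":0,"dy":0.002,"dz":0,"yaw":0}]'
```

```text
clock: 25.15
tool_pos: [567.9, 33.0, 186.3]
tcp_rot: [0.518, -0.516, 0.483, -0.483]
ft_force: [-5.1, 1.6, 17.2]
opening: 21.7
clock: 25.82
tool_pos: [513.8, 26.6, 163.2]
tcp_rot: [-0.515, 0.518, -0.484, 0.482]
ft_force: [-0.1, 0.2, -2.1]
opening: 21.8
clock: 26.07
tool_pos: [515.8, 27.8, 163.6]
tcp_rot: [0.517, -0.516, 0.482, -0.483]
ft_force: [0.0, 0.3, -1.5]
opening: 21.4
clock: 26.32
tool_pos: [516.0, 27.9, 162.8]
tcp_rot: [0.517, -0.516, 0.482, -0.483]
ft_force: [-1.4, -0.2, 5.4]
opening: 22.2
```

```bash
python3 -m jog '[{"dx":0,"dy":0.001,"dz":0,"yaw":0},{"dx":0,"dy":0.001,"dz":0,"yaw":0}]';  python3 -m jog '[{"dx":0,"dy":0.001,"dz":0,"yaw":0},{"dx":0,"dy":0.002,"dz":0,"yaw":0},{"dx":0,"dy":0.002,"dz":0,"yaw":0}]'
```

```text
clock: 26.48
tool_pos: [516.0, 28.0, 162.5]
tcp_rot: [0.517, -0.516, 0.482, -0.483]
ft_force: [-2.5, -0.9, 10.7]
opening: 22.2
clock: 26.73
tool_pos: [516.1, 28.1, 162.0]
tcp_rot: [0.517, -0.516, 0.482, -0.484]
ft_force: [-4.9, -1.4, 19.6]
opening: 21.6
```

```bash
python3 -m jog '[{"dx":0,"dy":-0.02,"dz":-0.002,"yaw":0},{"dx":-0.009,"dy":-0.034,"dz":0.009,"yaw":0},{"dx":-0.027,"dy":-0.034,"dz":0.026,"yaw":0},{"dx":-0.028,"dy":-0.024,"dz":0.026,"yaw":0},{"dx":-0.028,"dy":-0.019,"dz":0.026,"yaw":0},{"dx":-0.028,"dy":-0.019,"dz":0.026,"yaw":0}]';python3 -m jog '[{"dx":0,"dy":0.001,"dz":0,"yaw":0},{"dx":0,"dy":0.002,"dz":0,"yaw":0},{"dx":0,"dy":0.002,"dz":0,"yaw":0}]'; python3 -m jog '[{"dx":0,"dy":0.001,"dz":0,"yaw":0},{"dx":0,"dy":0.002,"dz":0,"yaw":0},{"dx":0,"dy":0.002,"dz":0,"yaw":0}]'; python3 -m jog '[{"dx":0,"dy":0.001,"dz":0,"yaw":0},{"dx":0,"dy":0.002,"dz":0,"yaw":0},{"dx":0,"dy":0.002,"dz":0,"yaw":0}]'
```

```text
clock: 27.23
tool_pos: [537.7, 56.8, 175.6]
tcp_rot: [-0.515, 0.518, -0.483, 0.482]
ft_force: [-1.0, -0.8, -2.4]
opening: 21.9
clock: 27.48
tool_pos: [539.0, 56.7, 175.1]
tcp_rot: [-0.516, 0.517, -0.483, 0.483]
ft_force: [-0.3, 0.3, -1.8]
opening: 22.0
clock: 27.73
tool_pos: [539.3, 57.0, 174.5]
tcp_rot: [-0.516, 0.517, -0.482, 0.483]
ft_force: [-3.2, -1.4, 5.1]
opening: 22.0
clock: 27.98
tool_pos: [539.4, 57.1, 174.0]
tcp_rot: [-0.516, 0.517, -0.482, 0.484]
ft_force: [-5.7, -2.4, 13.1]
opening: 21.8
```

```bash
python3 -m jog '[{"dx":0,"dy":0.0015,"dz":0,"yaw":0},{"dx":0,"dy":0.0015,"dz":0,"yaw":0}]'; python3 -m jog '[{"dx":0,"dy":-0.02,"dz":0,"yaw":0},{"dx":0,"dy":-0.05,"dz":0,"yaw":0},{"dx":0,"dy":-0.076,"dz":0,"yaw":0},{"dx":0,"dy":-0.08,"dz":0,"yaw":0},{"dx":0,"dy":-0.08,"dz":0,"yaw":0}]'
python3 st.py 552.3 -308.8 250
python3 - <<'E'
from h import *
f=arm.grab_frame("scene");cv2.imwrite("pics/scene8.png",f)
crop("pics/scene8.png","pics/a.png",110,220,140,120,5)
E
```

```text
clock: 28.15
tool_pos: [539.5, 57.1, 173.7]
tcp_rot: [-0.516, 0.517, -0.482, 0.484]
ft_force: [-5.8, -1.8, 21.0]
opening: 22.2
clock: 28.57
tool_pos: [540.5, 57.8, 251.5]
tcp_rot: [0.518, -0.515, 0.482, -0.484]
ft_force: [0.8, -0.4, -1.5]
opening: 22.0
t 28.57 pos [540.4698  57.8458 251.4502] jawang 3.89 yt [ 0.0047  0.0007 -1.    ] op 21.98 F [ 0.7866 -0.3545 -1.5479] M [-0.0537 -0.1445 -0.0299]
d mm [366.6049   1.2535 -13.0551]
```

View pics/a.png

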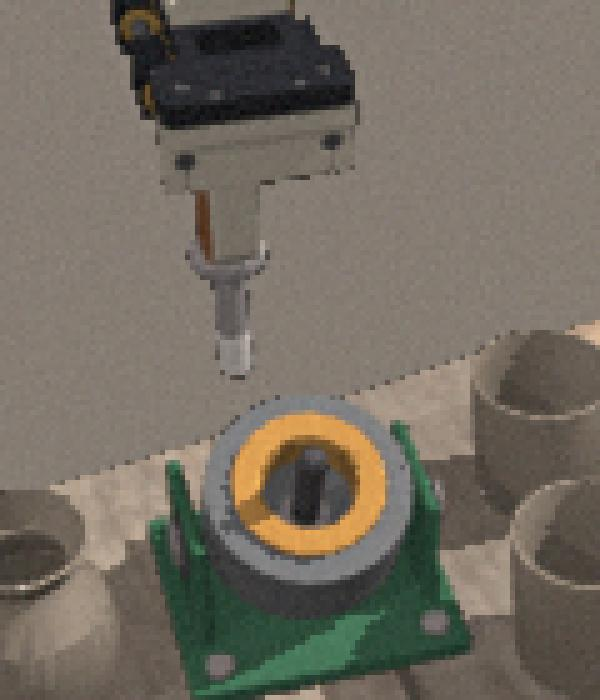

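```bash
python3 -m jog '[{"dx":0.03,"dy":0,"dz":-0.001,"yaw":0.02},{"dx":0.07,"dy":0,"dz":-0.002,"yaw":0.04},{"dx":0.11,"dy":0,"dz":-0.004,"yaw":0.06},{"dx":0.15,"dy":0,"dz":-0.005,"yaw":0.08},{"dx":0.19,"dy":0,"dz":-0.006,"yaw":0.1},{"dx":0.23,"dy":0,"dz":-0.008,"yaw":0.12},{"dx":0.27,"dy":0,"dz":-0.009,"yaw":0.14},{"dx":0.31,"dy":0,"dz":-0.011,"yaw":0.157},{"dx":0.345,"dy":0,"dz":-0.012,"yaw":0.157},{"dx":0.366,"dy":0,"dz":-0.013,"yaw":0.157}]';python3 -m jog '[{"dx":0,"dy":0,"dz":0,"yaw":0},{"dx":0,"dy":0,"dz":0,"yaw":0},{"dx":0,"dy":0,"dz":0,"yaw":0},{"dx":0,"dy":0,"dz":0,"yaw":0},{"dx":0,"dy":0,"dz":0,"yaw":0},{"dx":0,"dy":0,"dz":0,"yaw":0}]'; python3 st.py 552.3 -308.8 155
python3 - <<'E'
from fit import *
im={}
for n in C:
    im[n]=arm.grab_frame(n);cv2.imwrite(f"pics/{n}9.png",im[n])
x,obs,r=fit(im);print(x[:3],np.degrees(x[3:5]),x[5:],np.sqrt(np.mean(r.fun**2)))
crop("pics/scene9.png","pics/a.png",80,340,150,130,5)
E
```

```text
clock: 29.45
tool_pos: [548.6, -314.4, 246.3]
tcp_rot: [0.474, -0.477, 0.524, -0.522]
ft_force: [0.2, -0.7, -1.2]
opening: 21.6
clock: 29.95
tool_pos: [551.6, -307.0, 249.8]
tcp_rot: [0.478, -0.478, 0.521, -0.521]
ft_force: [-0.2, -0.0, -1.5]
opening: 21.7
t 29.95 pos [ 551.6353 -307.0141  249.8361] jawang -4.96 yt [ 0.0001  0.0004 -1.    ] op 21.66 F [-0.2275 -0.005  -1.4807] M [-0.0494 -0.1478 -0.0066]
d mm [ 1.7645 94.8354  0.8146]
[556.22956759  28.60136559  90.28851564] [21.81988832 -2.29520764] [0.16733171 3.16873063] 0.9367086043118317
```

View pics/a.png

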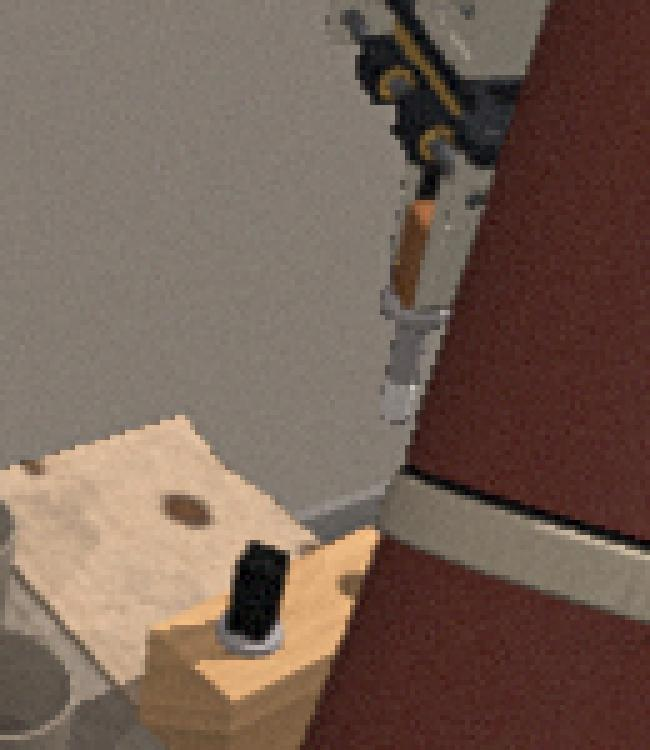

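```bash
python3 -m jog '[{"dx":0.0018,"dy":0.02,"dz":0.0008,"yaw":0},{"dx":0.0018,"dy":0.05,"dz":0.0008,"yaw":0},{"dx":0.0018,"dy":0.075,"dz":0.0008,"yaw":0},{"dx":0.0018,"dy":0.088,"dz":0.0008,"yaw":0},{"dx":0.0018,"dy":0.09,"dz":0.0008,"yaw":0},{"dx":0.0018,"dy":0.09,"dz":0.0008,"yaw":0},{"dx":0.0018,"dy":0.09,"dz":0.0008,"yaw":0},{"dx":0.0018,"dy":0.09,"dz":0.0008,"yaw":0}]'; python3 st.py 552.3 -308.8 145
python3 - <<'E'
from h import *
for n in C:
    f=arm.grab_frame(n);cv2.imwrite(f"pics/{n}10.png",f)
crop("pics/scene10.png","pics/a.png",130,340,110,110,6)
crop("pics/top10.png","pics/b.png",140,365,100,110,6)
E
```

```text
clock: 30.72
tool_pos: [553.1, -310.7, 161.6]
tcp_rot: [-0.478, 0.477, -0.521, 0.523]
ft_force: [-0.6, 0.2, -1.9]
opening: 21.9
t 30.72 pos [ 553.1265 -310.7004  161.5782] jawang -5.09 yt [ 0.0033 -0.0014 -1.    ] op 21.92 F [-0.5811  0.1776 -1.8776] M [-0.06   -0.1017  0.0091]
d mm [-1.8384 16.5726 -1.0485]
```

View pics/a.png

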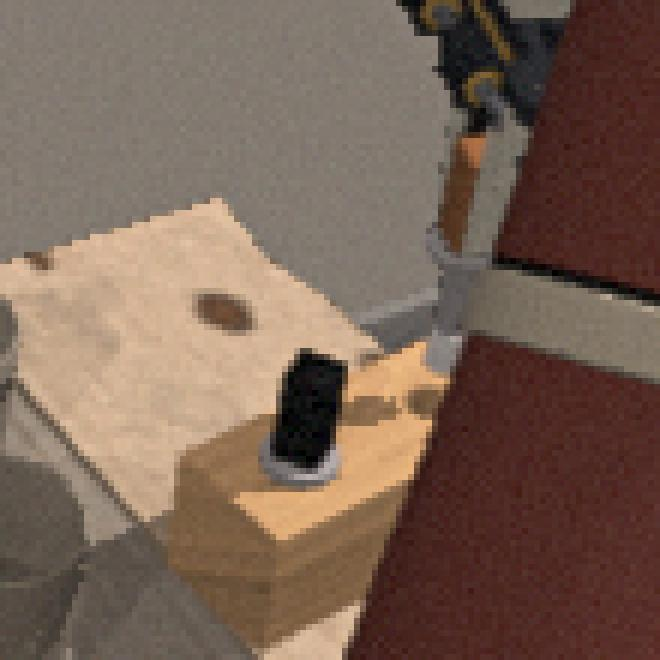

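View pics/b.png

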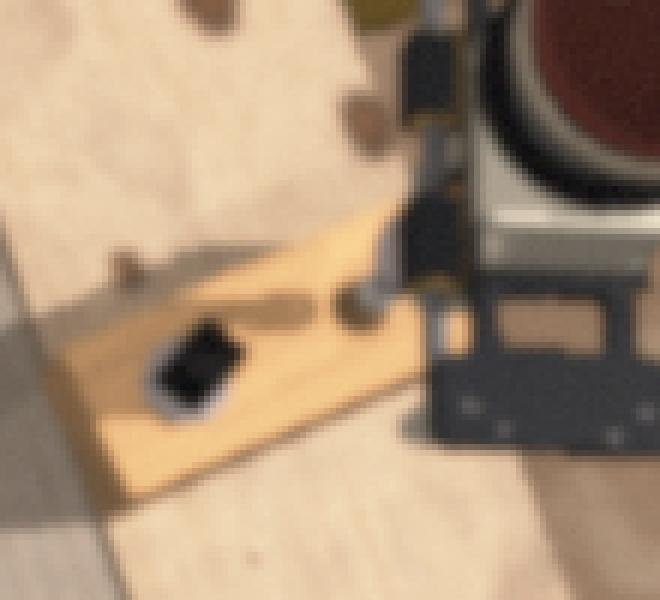

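```bash
python3 -m jog '[{"dx":-0.0016,"dy":0.004,"dz":-0.001,"yaw":0},{"dx":-0.0016,"dy":0.008,"dz":-0.001,"yaw":0},{"dx":-0.0016,"dy":0.01,"dz":-0.001,"yaw":0},{"dx":-0.0016,"dy":0.01,"dz":-0.001,"yaw":0},{"dx":-0.0016,"dy":0.01,"dz":-0.001,"yaw":0},{"dx":-0.0016,"dy":0.01,"dz":-0.001,"yaw":0},{"dx":-0.0016,"dy":0.01,"dz":-0.001,"yaw":0}]'; python3 st.py 552.3 -308.8 82
```

```text
clock: 31.4
tool_pos: [551.2, -308.8, 149.9]
tcp_rot: [-0.477, 0.477, -0.522, 0.522]
ft_force: [-0.4, 0.1, -2.1]
opening: 22.1
t 31.40 pos [ 551.1627 -308.7727  149.8728] jawang -5.10 yt [ 0.0002 -0.0001 -1.    ] op 22.05 F [-0.4486  0.0518 -2.0951] M [-0.0209 -0.0578  0.0171]
d mm [-0.076  67.8731  1.1189]
```

Nose is at about z = 70, above the hole. Lower in steps, watching the force.

```bash
python3 -m jog '[{"dx":0,"dy":0.003,"dz":0.001,"yaw":0},{"dx":0,"dy":0.006,"dz":0.001,"yaw":0},{"dx":0,"dy":0.009,"dz":0.001,"yaw":0},{"dx":0,"dy":0.01,"dz":0.001,"yaw":0},{"dx":0,"dy":0.01,"dz":0.001,"yaw":0}]'; python3 st.py 552.3 -308.8 82
```

```text
clock: 31.82
tool_pos: [551.7, -308.6, 139.1]
tcp_rot: [0.477, -0.477, 0.522, -0.521]
ft_force: [-0.1, 0.3, -1.7]
opening: 21.8
t 31.82 pos [ 551.7048 -308.6447  139.128 ] jawang -5.10 yt [-0.0011  0.0006 -1.    ] op 21.78 F [-0.1372  0.3297 -1.7349] M [-0.0418 -0.0392 -0.0443]
d mm [ 0.1297 57.1273  0.6705]
```

No contact; the nose is 5 mm inside the hole.

```bash
python3 -m jog '[{"dx":0,"dy":0.006,"dz":0.0006,"yaw":0},{"dx":0,"dy":0.012,"dz":0.0006,"yaw":0},{"dx":0,"dy":0.018,"dz":0.0006,"yaw":0},{"dx":0,"dy":0.022,"dz":0.0006,"yaw":0},{"dx":0,"dy":0.022,"dz":0.0006,"yaw":0}]'; python3 -m jog '[{"dx":0,"dy":0.006,"dz":0,"yaw":0},{"dx":0,"dy":0.012,"dz":0,"yaw":0},{"dx":0,"dy":0.018,"dz":0,"yaw":0},{"dx":0,"dy":0.024,"dz":0,"yaw":0},{"dx":0,"dy":0.027,"dz":0,"yaw":0},{"dx":0,"dy":0.027,"dz":0,"yaw":0}]';python3 st.py 552.3 -308.8 82
```

```text
clock: 32.23
tool_pos: [551.9, -308.6, 116.2]
tcp_rot: [0.477, -0.478, 0.523, -0.521]
ft_force: [0.0, -0.3, -1.2]
opening: 21.8
clock: 32.73
tool_pos: [552.0, -308.5, 89.6]
tcp_rot: [0.477, -0.478, 0.522, -0.521]
ft_force: [-0.7, -0.2, -1.8]
opening: 21.9
t 32.73 pos [ 551.9763 -308.5492   89.5732] jawang -5.09 yt [-0.0019  0.001  -1.    ] op 21.91 F [-0.6989 -0.2179 -1.7517] M [-0.0425 -0.1245  0.0288]
d mm [0.2273 7.5723 0.3598]
```

```bash
python3 -m jog '[{"dx":0,"dy":0.002,"dz":0,"yaw":0},{"dx":0,"dy":0.004,"dz":0,"yaw":0},{"dx":0,"dy":0.006,"dz":0,"yaw":0},{"dx":0,"dy":0.0065,"dz":0,"yaw":0},{"dx":0,"dy":0.0065,"dz":0,"yaw":0},{"dx":0,"dy":0.0065,"dz":0,"yaw":0}]';python3 -m jog '[{"dx":0,"dy":0.001,"dz":0,"yaw":0},{"dx":0,"dy":0.001,"dz":0,"yaw":0}]';python3 st.py 552.3 -308.8 82
```

```text
clock: 33.23
tool_pos: [552.7, -308.8, 84.3]
tcp_rot: [-0.477, 0.477, -0.522, 0.522]
ft_force: [0.5, -0.8, -0.9]
opening: 22.1
clock: 33.4
tool_pos: [552.6, -308.8, 83.3]
tcp_rot: [0.477, -0.477, 0.522, -0.522]
ft_force: [0.8, -0.4, -1.7]
opening: 21.9
t 33.40 pos [ 552.6401 -308.8426   83.2586] jawang -5.10 yt [ 0.  0. -1.] op 21.92 F [ 0.8156 -0.3947 -1.6671] M [-0.0119 -0.044  -0.0166]
d mm [-0.0121  1.2586 -0.3425]
```

```bash
python3 -m jog '[{"dx":0,"dy":0.001,"dz":0,"yaw":0},{"dx":0,"dy":0.001,"dz":0,"yaw":0},{"dx":0,"dy":0.001,"dz":0,"yaw":0}]';python3 -m jog '[{"dx":0,"dy":0.0007,"dz":0,"yaw":0},{"dx":0,"dy":0.0007,"dz":0,"yaw":0},{"dx":0,"dy":0.0007,"dz":0,"yaw":0}]'; python3 st.py 552.3 -308.8 82
```

```text
clock: 33.65
tool_pos: [552.6, -308.8, 82.2]
tcp_rot: [0.477, -0.477, 0.522, -0.522]
ft_force: [0.0, -0.5, -1.1]
opening: 21.7
clock: 33.9
tool_pos: [552.8, -308.9, 81.8]
tcp_rot: [-0.477, 0.477, -0.522, 0.522]
ft_force: [-0.0, -0.2, -0.7]
opening: 21.6
t 33.90 pos [ 552.7694 -308.8905   81.7723] jawang -5.10 yt [ 0.0003 -0.0001 -1.    ] op 21.60 F [-0.012  -0.2279 -0.6823] M [ 0.0344 -0.0434 -0.0179]
d mm [-0.0484 -0.2279 -0.4756]
```

```bash
python3 -m jog '[{"dx":0,"dy":0,"dz":0,"yaw":0},{"dx":0,"dy":0,"dz":0,"yaw":0},{"dx":0,"dy":0,"dz":0,"yaw":0},{"dx":0,"dy":0,"dz":0,"yaw":0},{"dx":0,"dy":0,"dz":0,"yaw":0},{"dx":0,"dy":0,"dz":0,"yaw":0}]' 0.05; python3 -m jog '[{"dx":0,"dy":-0.01,"dz":0,"yaw":0},{"dx":0,"dy":-0.03,"dz":0,"yaw":0},{"dx":0,"dy":-0.06,"dz":0,"yaw":0},{"dx":0,"dy":-0.1,"dz":0,"yaw":0},{"dx":0,"dy":-0.14,"dz":0,"yaw":0},{"dx":0,"dy":-0.18,"dz":0,"yaw":0},{"dx":0,"dy":-0.22,"dz":0,"yaw":0},{"dx":0,"dy":-0.26,"dz":0,"yaw":0},{"dx":0,"dy":-0.28,"dz":0,"yaw":0},{"dx":0,"dy":-0.28,"dz":0,"yaw":0}]'
```

```text
clock: 34.4
tool_pos: [552.7, -308.9, 81.6]
tcp_rot: [-0.477, 0.477, -0.522, 0.522]
ft_force: [0.6, 0.4, 0.2]
opening: 49.3
clock: 35.23
tool_pos: [554.9, -309.1, 369.2]
tcp_rot: [-0.479, 0.475, -0.517, 0.526]
ft_force: [0.0, -0.5, -0.2]
opening: 50.2
```

```bash
python3 -m jog '[{"dx":0.03,"dy":0,"dz":-0.017,"yaw":0},{"dx":0.06,"dy":0,"dz":-0.035,"yaw":0},{"dx":0.09,"dy":0,"dz":-0.052,"yaw":0},{"dx":0.12,"dy":0,"dz":-0.07,"yaw":0},{"dx":0.15,"dy":0,"dz":-0.087,"yaw":0},{"dx":0.18,"dy":0,"dz":-0.104,"yaw":0},{"dx":0.21,"dy":0,"dz":-0.121,"yaw":0},{"dx":0.234,"dy":0,"dz":-0.135,"yaw":0},{"dx":0.234,"dy":0,"dz":-0.135,"yaw":0}]'
python3 - <<'E'
from fit import *
np.set_printoptions(precision=2,suppress=True)
im={}
for n in C:
    im[n]=arm.grab_frame(n);cv2.imwrite(f"pics/{n}11.png",im[n])
x,obs,r=fit(im);print(x[:3],np.degrees(x[3:5]),x[5:],np.sqrt(np.mean(r.fun**2)))
crop("pics/scene11.png","pics/a.png",150,200,110,240,3.3)
crop("pics/top11.png","pics/b.png",140,200,110,260,3)
E
```

```text
clock: 35.98
tool_pos: [390.1, -536.6, 360.0]
tcp_rot: [0.472, -0.476, 0.525, -0.524]
ft_force: [-1.1, 0.1, -0.1]
opening: 49.7
[547.4   29.6   98.29] [19.66 -1.78] [ 0.75 -0.  ] 0.46095952223448067
```

View pics/a.png

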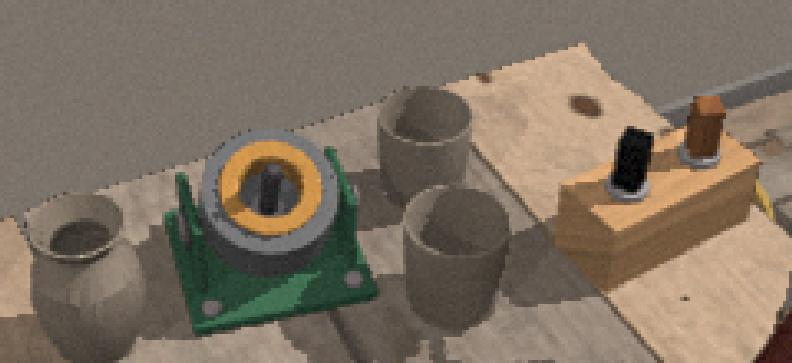

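View pics/b.png

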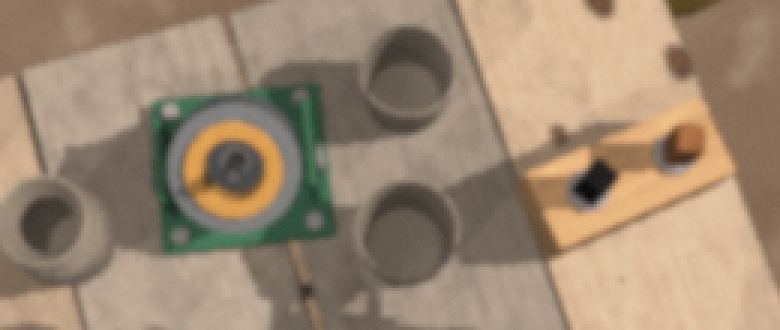

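Run:
```python
from h import *
crop("pics/scene11.png","pics/a.png",180,245,60,70,9)
```

```text
(no output)
```

View pics/a.png

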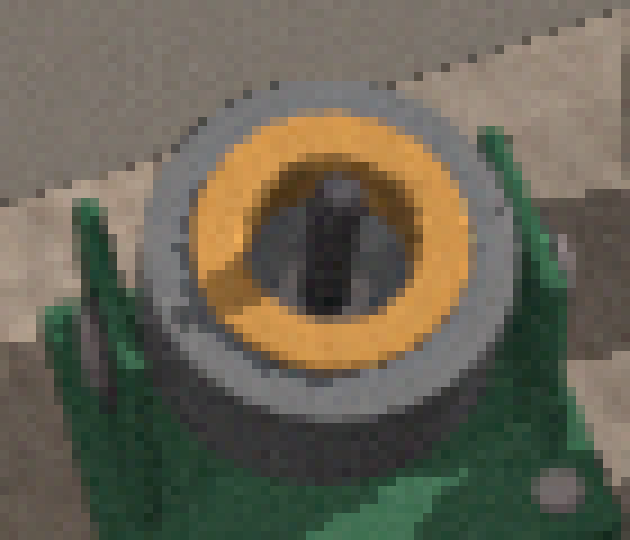

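The picture shows the cup sitting on the hub face, concentric (centre about row 207, column 282), with only a thin shadow line round it. The drift is upright in its hole, and the punch and pots have not moved.

```bash
python3 -m jog '[{"dx":0,"dy":0,"dz":0,"yaw":0},{"dx":0,"dy":0,"dz":0,"yaw":0},{"dx":0,"dy":0,"dz":0,"yaw":0}]'; python3 -c "
from plant import arm
print(arm.job_done())"
```

```text
clock: 36.33
tool_pos: [398.8, -528.3, 361.8]
tcp_rot: [-0.478, 0.478, -0.521, 0.521]
ft_force: [-0.7, 0.1, 0.2]
opening: 50.0
the job is handed in; nothing more can be done
None
```

I drove the cup home with alternating pushes of about 1 to 4 mm at four points on its flange (left, right, high and low). I then stood the drift back in its own rack hole and handed the job in at 36.3 s. Forces while the cup was moving were about 5 to 10 N.

**Cup seating:**
- At the end each of the four points came up hard at 17 to 21 N, where the cup had earlier moved at 5 to 6 N.
- High to low, the final contact heights gave a slope of 25.0°, matching the hub. Left to right they were equal within about 0.2 mm.
- I estimated about 10 mm of travel along the bore, within the 9 to 12 mm expected.

**Last pictures:** They show the cup concentric on the hub face, with only a thin shadow line around it. The drift hangs upright in its hole, and the punch and pots look undisturbed.

**A check that disagreed:** My fit of the cup's tilt from the pictures read about 20°, with about 2° of sideways lean. It was noisy, and already read 21.5° before the first tap, so I relied on the contact heights instead.

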